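# Change over the film spools on an unwind stand and set its brake tension

## Robot

A 6-joint arm with a two-finger parallel gripper is mounted at the origin on the work surface. World frame = base frame: x ahead of the robot, y to its left, z up, the work surface at z = 0. Lengths are in m, angles in rad, forces in N, time in s.
With the tool pointing down it reaches from about 0.35 to 0.975 m from the base axis. Payload 4.9 kg.
Tool frame: the origin (TCP) lies between the finger pads; the fingertips stand 19 mm ahead of it and the grasp point (between the pads) is the TCP; z points along the fingers, y is the line along which they close (so a half turn about z gives the same grasp; the last joint's range is limited). The gripper opens to 85 mm and grips with 20 to 120 N. Pads are 22 mm wide; open, the fingers measure 114 mm over their backs; the gripper's body (76 mm by 85 mm) begins 54 mm behind the grasp point. The pads swing forward as they close: fully open they stand 13 mm farther back than shut.
Start: joints at [1.075, 0.053, 1.613, -0, 1.476, -0.119], TCP at [0.23, 0.581, 0.25] pointing down, gripper open.
Joint ranges: [-3.01, 3.01], [-1.01, 2.22], [0.06, 2.58], [-1.02, 4.17], [0.09, 2.62], [-3.14, 3.14]. Speed limits (rad/s): [2.57, 2.57, 3.14, 3.14, 3.14, 3.14].

## Interface

Orientations are given as a rotation vector (axis times angle).
In Python, from station import ctrl gives the robot as it stands. The module is installed in compiled form; this text tells all that it offers.
- The arm moves only by the tool servo_tool, never from a script. Its argument "increments" is a list that holds one entry, the list of rows, each a list of 5 numbers: the finger opening in cm, from 0 to 8.54, then the shift along the tool's x, y, z in cm, then the turn about the tool's z in degrees. A call has 1 to 5 rows; each row is the pose to reach, as a shift and turn from the pose commanded when the call began, along the tool's axes at that moment; what a row does not reach only later rows make up. A row lasts 1/10 s, in which the tool goes at most 50 mm and 8.59 degrees, less where a joint would pass 70% of its speed; a pose out of reach is approached as far as the arm can. A call with a gripper value outside its range is refused whole. The fingers move at their own pace and stop on an object; "newtons" is the grip in N (left out, the last holds). Time passes only in rows, so rows that repeat a pose let the fingers close. It gives the time, the measured TCP pose, the force, the opening and the grip force at its end, in the units of the state.
- ctrl.get_obs(): the state, without advancing time (a new reading comes with each control period).
- ctrl.get_image(name): name is "scene" or "top" or "wrist"; returns a dict with "img" (384x512x3 uint8, red, green, blue), "fx", "fy", "cx", "cy" (pixels), "rvec" (rotation vector, rad) and "tvec" (3), from world to camera coordinates, as OpenCV has them; the wrist camera has in their place "mount" (4x4, takes a point from camera to tool coordinates, whose origin is the TCP and whose axes are the flange's). Camera axes: x right, y down, z forward; pixel columns grow to the right and rows downward; lengths in m; the calibration is good to about 2 mm. A picture is of the moment at which its call begins: read the wrist's pose just before it. There is no depth.
- ctrl.finish_job(): hands the job in; it is judged then, once.
The state is a dict: "t": time; "q": joint angles; "dq": joint speeds; "effort": joint torques, N m; "tool_pos": TCP position; "tool_rot": TCP orientation; "contact_force": force on the tool from outside, world axes, zero at the start; "wrist_torque": the same for the moment, N m; "opening": finger opening in m; "grip_force": force on a finger pad.
Only numpy, scipy, OpenCV 4.12 (cv2) and the standard library are available. Lean on these libraries where they do the work, as an engineer would, in place of code of your own. Each camera call takes 0.05 s, during which the arm holds its last target. There are 200 camera calls.

## Task

Change over the little unwind stand: take the empty spool out of its bed and put it in the black bin, stand all the full film rolls from the bench side by side in the bed, push the shaft through one end plate, every roll's core and the other end plate until its handle is up against the plate, then wind the tension wheel clockwise until it comes up firm, without forcing it far past that. Leave the other things on the bench where they are.

Things in the scene. Friction and masses are not known exactly. Their poses are not given: they have to be found in the camera images.
- stand: Fixed unwind stand, grey steel base 90 (x) x 295 (y) x 50 mm high, its y from -95 to 200 mm. Origin on the table under the middle of the spool bed; y runs along the shaft line towards the wheel end, z up. On top two upright aluminium end plates, 12 mm thick (y), 70 mm wide (x), tops at z = 100 mm, stand at the bed's ends: inner faces at y = -75 and +75 mm.
- bed (a point): Middle of the spool bed: the base's flat top, stand frame (0, 0, 50) mm. The bed lies between two ribs 4 mm wide and 6 mm high (inner faces at x = -31 and +31 mm) and between the end plates (150 mm apart): room for three rolls side by side, cores along y.
- hole_near (a point): Mouth of the hole in the -y end plate, on its outer face: stand frame (0, -87, 78) mm. Round, 18 mm in diameter along y, chamfered by 3 mm. The shaft goes in here towards +y.
- hole_far (a point): The same hole in the +y end plate, centre on its outer face: stand frame (0, 87, 78) mm. The shaft comes out here by 16 mm.
- roll1: Full roll of dark film on a spool with 56 mm square grey cheeks, 40 mm wide along its y (core axis); graspable across x (56 mm, like a block). A 24 mm hole runs through the core along y, level with the plate holes when in the bed. Origin at its very centre (28 mm up); stands on the flats of its cheeks. 0.13 to 0.25 kg. Two or three such rolls are there; an absent one reads None.
- roll2: Full roll, same as roll1.
- roll3: Full roll, same as roll1.
- empty: Empty spool: the same 56 mm square cheeks, each 4 mm thick, 40 mm over all along its y, bare 30 mm cardboard core between them, no film, 60 g. Origin at its very centre, z up. Stands in the stand's bed at the start; can be gripped across the outer faces of its cheeks (40 mm, along y).
- shaft: Loose shaft lying on the bench: black square handle 20 x 20 mm, 50 mm long, and a steel rod 12 mm in diameter that sticks out 190 mm from it along +y, the last 8 mm tapered to 6 mm. Origin in the handle's centre. 0.2 kg, balances about 35 mm in front of the origin. Fully home, the handle's front face (25 mm before the origin) meets the end plate: origin at y = -112 mm of the stand.
- shaft_tip (a point): End of the rod, 215 mm along the shaft's y from its origin.
- wheel (a joint): Angle of the tension wheel, rad, growing as it is wound clockwise seen from above. Starts at 0 to 1.0. Even drag of about 0.18 Nm up to 3.3; from there a brake spring adds 0.36 Nm per rad. Firm is 3.6 to 4.1. Let go, it stays where it is up to about 3.8 and springs back to there if wound further; past 4.5 it is forced.
- gauge (a joint): Height in m that the brake spring has lifted the 10 mm steel gauge pin in the stand's top (stand frame x 32, y 106 mm; its top 4 mm above the base's top at first): 0 up to wheel angle 3.3, then 8 mm per rad: 2.4 mm at 3.6 (just firm), 4 mm at 3.8. Its white ring comes out of the base as the wheel gets firm.
- wheel_grip (a point): Grip point on the wheel's vertical axis, stand frame (0, 155, 102) mm; its frame turns with the wheel. The wheel is a black disc 72 mm across (top face at z = 80 mm) with a straight grip bar across it along this frame's x, 14 mm thick, 58 mm long, top at z = 114 mm. At wheel angle 0 the axes are the stand's; a white mark is at the bar's -x end.
- firm_arc (a point): Middle of a short white arc painted on the stand's base beside the wheel; when the wheel is firm, the white mark on the wheel points at it.
- bin: Fixed black open bin, 130 x 130 mm, 50 mm high, walls and floor 4 to 5 mm. Origin under its middle.
- tape: Bystander: roll of kraft tape lying flat, 84 mm across, 28 mm high, origin under its middle.
- knife: Bystander: yellow utility knife, 120 x 20 x 12 mm.
- caliper: Bystander: steel caliper, 150 mm long, flat.
- mouse: Bystander: black round computer mouse, 62 mm across, 32 mm high.
- stapler: Bystander: stapler, 130 mm long, about 60 mm high.
- gluejar: Bystander: white-capped jar, 52 mm across, 75 mm high.
There are look-alikes about, which are no part of the job. Leave any purple, red or yellow look-alike of the empty alone.

How it is judged:
By the outcome, as a careful person would: the job done as asked, in the order asked, and still so for the second after the job is handed in, with the robot touching nothing.
Of roll1, roll2, roll3 only 2 to 3 are there at a start; the rules pass over those that are not, and their reading is None.
At some moment in a run one of roll1, roll2, roll3 may be knocked a few centimetres aside while the robot is not near it.
Once in a run the grip may slacken for a moment while it holds something.
It also fails if it takes over 210 s, if anything falls off the work surface, if the arm or the gripper's body presses on something with over 40 N, if the wrist force passes 120 N, or if a joint passes its speed limit or range.

## Working session

There is one attempt and no reset: what is moved stays moved. The work goes in short steps, Python scripts to look and compute and a tool call to move; the robot and the scene stay as the last step left them, time stands still between calls to the robot, and variables do not carry over. Pictures are saved under pics/ and viewed, at most 14 in all, crops included, and the job is handed in when it is done.

Besides the shell and the picture viewer there is one more tool, called after "Call:" as name([rows], argument=value, ...), one row to a line, values as JSON. servo_tool: Moves the arm, as the interface text tells. Its arguments: {"type":"object","properties":{"increments":{"type":"array"},"newtons":{"type":"number"}},"required":["increments"]}

```bash
mkdir -p pics && cat > h.py <<'E'
import numpy as np, cv2
from station import ctrl
from scipy.spatial.transform import Rotation as R
def cam(name):
    o=ctrl.get_obs(); d=ctrl.get_image(name)
    K=np.array([[d['fx'],0,d['cx']],[0,d['fy'],d['cy']],[0,0,1.]])
    if 'mount' in d:
        T=np.eye(4);T[:3,:3]=R.from_rotvec(o['tool_rot']).as_matrix();T[:3,3]=o['tool_pos']
        W=T@np.array(d['mount']); Rc=W[:3,:3].T; t=-Rc@W[:3,3]
    else:
        Rc=R.from_rotvec(d['rvec']).as_matrix(); t=np.array(d['tvec'])
    return dict(img=np.array(d['img']),K=K,R=Rc,t=t)
def save(c,n): cv2.imwrite('pics/'+n,c['img'][:,:,::-1]); np.savez('pics/'+n[:-4]+'.npz',**c)
def load(n): return dict(np.load('pics/'+n+'.npz'))
def ray(c,u,v,z):
    d=c['R'].T@np.linalg.inv(c['K'])@np.array([u,v,1.]); o=-c['R'].T@c['t']
    return o+d*(z-o[2])/d[2]
def proj(c,p):
    q=c['K']@(c['R']@np.array(p,float)+c['t']); return q[:2]/q[2]
E
python3 - <<'E'
from h import *
o=ctrl.get_obs(); print(o)
for n in('scene','top'):
    c=cam(n); save(c,n+'0.png'); print(n,c['K'][0,0],-c['R'].T@c['t'],c['R'].round(3).tolist())
a=np.vstack([load('scene0')['img'],load('top0')['img']])
cv2.imwrite('pics/both.png',a[:,:,::-1])
E
```

```text
{'t': 0.0, 'q': array([ 1.07498526e+00,  5.33844781e-02,  1.61428671e+00,  2.12347390e-05,
        1.47599538e+00, -1.19035894e-01]), 'dq': array([ 0.0008551 , -0.00010868, -0.00113396, -0.00021329, -0.00262586,
       -0.00021261]), 'effort': array([ 3.37196516e-04, -3.93702078e+01, -3.70169020e+01, -1.85159447e-04,
        7.23552250e-03,  2.66456126e-06]), 'tool_pos': array([0.22969022, 0.58064095, 0.24905021]), 'tool_rot': array([-0.5882241 , -3.0853716 ,  0.00309427]), 'contact_force': array([-0.22831335,  0.46473305, -0.30955377]), 'wrist_torque': array([-0.02971404,  0.04503105, -0.00648625]), 'grip_force': 0.0, 'opening': 0.08512255148304274}
scene 432.65990751184324 [ 1.28171375 -0.47244059  1.16915492] [[0.564, 0.826, 0.009], [0.662, -0.445, -0.603], [-0.494, 0.346, -0.798]]
top 496.16604963155714 [0.41733083 0.00353185 1.42411503] [[0.007, -1.0, -0.018], [-0.991, -0.005, -0.132], [0.132, 0.019, -0.991]]
```

View pics/top0.png

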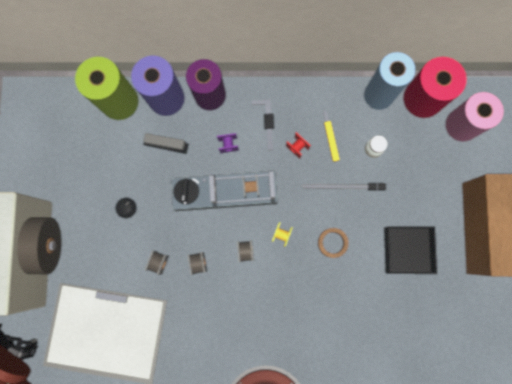

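View pics/scene0.png

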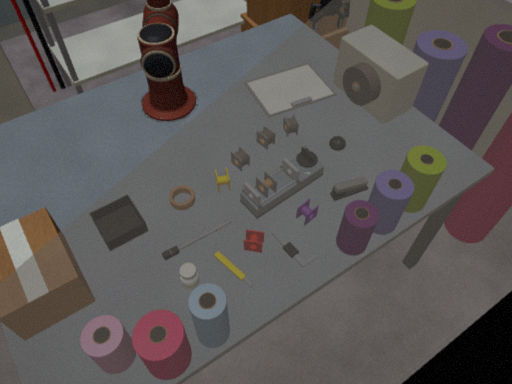

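Top view: three dark rolls at (157,262), (198,263) and (246,251). The empty spool is in the bed at (251,187), with a bare brown core. The shaft's handle is at (377,187) and its rod points left to (305,187). The wheel is at (187,190) and the bin at (410,250). Empty look-alikes: purple (228,143), red (298,146) and yellow (283,234). Only the one in the bed has grey cheeks and a cardboard core, so that is the one meant; the crop below is to confirm it.

```bash
python3 - <<'E'
from h import *
c=load('top0'); im=c['img'][130:285,130:400]
cv2.imwrite('pics/crop0.png',cv2.resize(im,None,fx=2.96,fy=2.96,interpolation=cv2.INTER_CUBIC)[:,:,::-1])
for n,u,v,z in [('r1',157,262,.056),('r2',198,263,.056),('r3',246,251,.056),('empty',251,187,.1),('handle',377,187,.02),('tip',305,187,.005),('wheel',187,190,.1),('bin',410,250,.05),('standR',273,188,.1)]:
    print(n,ray(c,u,v,z).round(3))
o=ctrl.get_obs(); print(R.from_rotvec(o['tool_rot']).as_matrix().round(3)); print(np.array(ctrl.get_image('wrist')['mount']).round(3))
E
```

```text
r1 [0.398 0.3   0.056]
r2 [0.396 0.187 0.056]
r3 [0.429 0.056 0.056]
empty [0.6   0.043 0.1  ]
handle [ 0.613 -0.314  0.02 ]
tip [ 0.614 -0.11   0.005]
wheel [0.591 0.215 0.1  ]
bin [ 0.435 -0.392  0.05 ]
standR [ 0.598 -0.017  0.1  ]
[[-0.93   0.368 -0.001]
 [ 0.368  0.93  -0.002]
 [ 0.    -0.002 -1.   ]]
[[-0.    -0.955 -0.297  0.076]
 [ 1.     0.    -0.001 -0.   ]
 [ 0.001 -0.297  0.955 -0.122]
 [ 0.     0.     0.     1.   ]]
```

View pics/crop0.png

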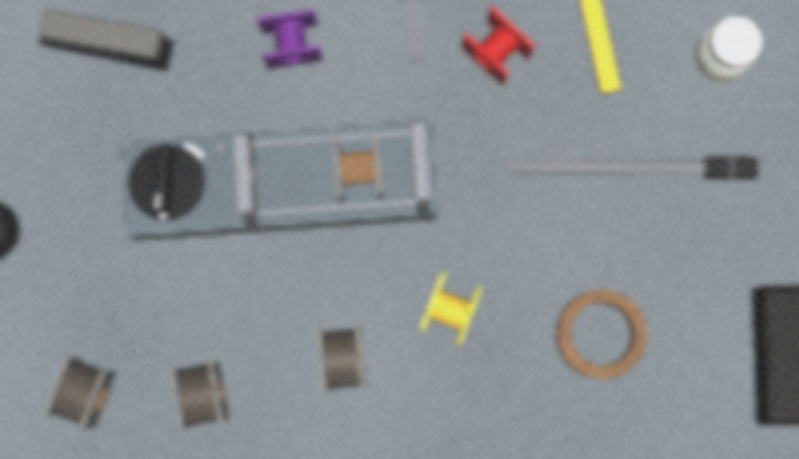

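The crop confirms it: grey cheeks and a brown core in the bed at crop (358,168). The wheel's white mark is at crop (158,208), about 25° past zero. I'll move over the stand for a wrist view.

Call:
servo_tool([
  [[8.5,-4.1,-2.8,0,-8],[8.5,-8.2,-5.6,0,-16],[8.5,-12.4,-8.4,0,-25],[8.5,-16.5,-11.1,0,-25],[8.5,-20.7,-13.9,0,-25]],
])

```text
t: 0.65
tool_pos: [0.3699, 0.3768, 0.25]
tool_rot: [0.095, -3.14, 0.0]
contact_force: [0.2, -0.0, 0.4]
opening: 0.0854
grip_force: 0.0
```

Call:
servo_tool([
  [[8.5,-2.6,-4.3,0,0],[8.5,-5.2,-8.6,0,0],[8.5,-7.8,-12.9,0,0],[8.5,-10.45,-17.3,0,0],[8.5,-10.45,-17.3,0,0]],
])

```text
t: 1.15
tool_pos: [0.4862, 0.2077, 0.25]
tool_rot: [-0.083, 3.14, -0.003]
contact_force: [-0.3, 1.2, -0.5]
opening: 0.0851
grip_force: 0.0
```

Call:
servo_tool([
  [[8.5,-2.6,-4.3,0,0],[8.5,-5.2,-8.6,0,0],[8.5,-7.8,-12.9,0,0],[8.5,-10.45,-17.3,0,0],[8.5,-10.45,-17.3,0,0]],
])

```text
t: 1.65
tool_pos: [0.6004, 0.0418, 0.2496]
tool_rot: [0.086, -3.14, 0.002]
contact_force: [-0.4, 1.1, -0.3]
opening: 0.0847
grip_force: 0.0
```

```bash
python3 - <<'E'
from h import *
o=ctrl.get_obs(); print(o['t'],o['tool_pos'],R.from_rotvec(o['tool_rot']).as_matrix().round(3).tolist())
c=cam('wrist'); save(c,'w1.png'); print(c['K'][0,0])
cv2.imwrite('pics/w1b.png',cv2.resize(c['img'],(800,600),interpolation=cv2.INTER_CUBIC)[:,:,::-1])
E
```

```text
1.65 [0.60039234 0.04180867 0.24964343] [[-0.999, -0.055, -0.0], [-0.055, 0.999, -0.001], [0.0, -0.001, -1.0]]
315.38492404812973
```

View pics/w1b.png

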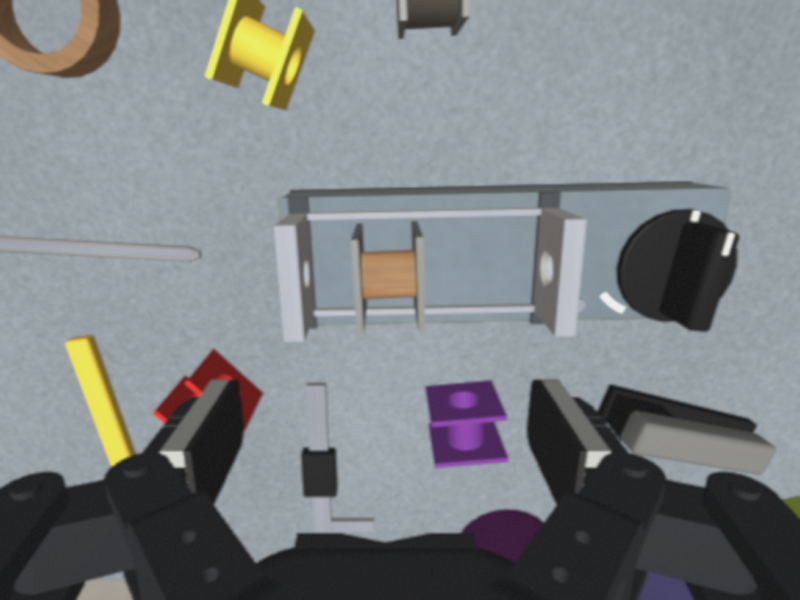

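The wrist view (800 px wide) shows the near plate top at about (290,280) and the far plate top at about (570,275). The empty's cheeks are at columns 358 and 420, the wheel bar at about (700,270) with its mark at (695,216) and a second white line at (728,243), and the arc at (612,302). The rod tip is at (200,254).

```bash
python3 - <<'E'
from h import *
c=load('w1'); s=0.64
im=c['img']; hsv=cv2.cvtColor(im,cv2.COLOR_RGB2HSV)
for (x0,x1) in((270,312),(548,592)):
    sub=np.zeros(im.shape[:2],np.uint8); a=int(x0*s);b=int(x1*s)
    roi=im[int(200*s):int(350*s),a:b].astype(int)
    m=(roi[:,:,2]>162)&(roi[:,:,0]>148)
    sub[int(200*s):int(350*s),a:b]=m*255
    n,l,st,ce=cv2.connectedComponentsWithStats(sub); k=1+np.argmax(st[1:,4])
    pts=np.argwhere(l==k)[:,::-1]
    W=np.array([ray(c,u,v,.1)[:2] for u,v in pts]).astype(np.float32)
    print('plate n',len(pts),pts.min(0)/s,pts.max(0)/s,W.mean(0),cv2.minAreaRect(W))
f=lambda u,v,z:ray(c,u*s,v*s,z).round(4)
print('bright',im[int(280*s),int(290*s)],im[int(270*s),int(450*s)],im[int(400*s),int(750*s)])
print('base L,R -x edge',f(281,197,.05),f(728,188,.05))
print('ribs',f(310,217,.056),f(540,211,.056),f(316,312,.056),f(535,309,.056))
print('empty cheek tops',f(359,234,.106),f(360,322,.106),f(418,230,.106),f(420,320,.106),f(358,278,.106),f(419,276,.106))
print('bar top mark',f(695,216,.08),f(728,243,.114),'bar top ctr',f(712,275,.114),'arc',f(612,302,.05),'tip',f(200,254,.006))
E
```

```text
plate n 1601 [268.75 200.  ] [309.375  348.4375] [ 0.6097805  -0.01613738] ((0.6042366623878479, -0.012908370234072208), (0.024270368739962578, 0.08844446390867233), 89.13670349121094)
plate n 1393 [546.875 218.75 ] [589.0625 348.4375] [0.6032402  0.14885496] ((0.6005275845527649, 0.14726348221302032), (0.07904095202684402, 0.025096671655774117), 8.685369491577148)
bright [190 194 202] [140 153 163] [153 162 168]
base L,R -x edge [ 0.5642 -0.0278  0.05  ] [0.5429 0.2583 0.05  ]
ribs [ 0.5752 -0.0082  0.056 ] [0.5633 0.1383 0.056 ] [ 0.6396 -0.0035  0.056 ] [0.6293 0.1447 0.056 ]
empty cheek tops [0.575  0.0258 0.106 ] [0.6261 0.0284 0.106 ] [0.571  0.0577 0.106 ] [0.623  0.0628 0.106 ] [0.5999 0.0262 0.106 ] [0.5968 0.0602 0.106 ]
bar top mark [0.5583 0.2225 0.08  ] [0.5676 0.2218 0.114 ] bar top ctr [0.5854 0.2178 0.114 ] arc [0.6233 0.1988 0.05  ] tip [ 0.6159 -0.0986  0.006 ]
```

```bash
python3 - <<'E'
from h import *
c=load('w1'); s=0.64; im=c['img']
P=[]
for (x0,x1) in((270,315),(545,592)):
    sub=np.zeros(im.shape[:2],np.uint8); a=int(x0*s);b=int(x1*s)
    roi=im[int(195*s):int(350*s),a:b].astype(int)
    sub[int(195*s):int(350*s),a:b]=((roi.min(2)>176)*255)
    n,l,st,ce=cv2.connectedComponentsWithStats(sub); k=1+np.argmax(st[1:,4])
    pts=np.argwhere(l==k)[:,::-1]
    W=np.array([ray(c,u,v,.1)[:2] for u,v in pts]).astype(np.float32)
    r=cv2.minAreaRect(W); P.append(np.array(r[0])); print(len(pts),W.mean(0),r)
a,b=P; d=b-a; print('dist',np.linalg.norm(d),'yaw',np.arctan2(-d[0],d[1]),'mid',(a+b)/2)
yaw=np.arctan2(-d[0],d[1]);mid=(a+b)/2
S=lambda x,y:(mid+np.array([[np.cos(yaw),-np.sin(yaw)],[np.sin(yaw),np.cos(yaw)]])@[x,y])
print('wheel',S(0,.155),'near',S(0,-.087))
for p in [(-.045,-.095,.05),(-.045,.2,.05),(0,.155,.114),(0,-.081,.1),(0,.081,.1),(-.033,-.07,.056),(.033,.07,.056)]:
    q=S(*p[:2]); print(p,(proj(c,[*q,p[2]])/s).round(0))
np.save('stand.npy',[*mid,yaw])
E
```

```text
881 [ 0.6066262  -0.01394623] ((0.6078310012817383, -0.013863779604434967), (0.0675661489367485, 0.01082506775856018), 4.35724401473999)
896 [0.594701   0.14691842] ((0.5957282781600952, 0.14712461829185486), (0.06796329468488693, 0.01107173040509224), 4.473052024841309)
dist 0.16144268383600816 yaw 0.07503646270487582 mid [0.60177964 0.06663042]
wheel [0.5901599  0.22119426] near [ 0.60830169 -0.02012477]
(-0.045, -0.095, 0.05) [275. 196.]
(-0.045, 0.2, 0.05) [735. 187.]
(0, 0.155, 0.114) [716. 284.]
(0, -0.081, 0.1) [288. 285.]
(0, 0.081, 0.1) [570. 279.]
(-0.033, -0.07, 0.056) [314. 216.]
(0.033, 0.07, 0.056) [526. 309.]
```

Plate spacing measures 161.4 mm against 162 mm, and the base and ribs reproject within a few pixels, so I have the stand pose: (0.6015, 0.0666), yaw +4.3°. The empty is at stand y = -23 mm. I'll grip it across its cheeks.

Call:
servo_tool([
  [[5.8,-0.1,0.2,3,-1.2],[5.8,-0.1,0.2,6,-1.2],[5.8,-0.1,0.2,9,-1.2],[5.8,-0.1,0.2,11,-1.2],[5.8,-0.1,0.2,11,-1.2]],
], newtons=40)

```text
t: 2.2
tool_pos: [0.596, 0.0494, 0.1359]
tool_rot: [0.129, -3.131, -0.002]
contact_force: [-0.2, 0.1, -0.1]
opening: 0.0579
grip_force: 0.0
```

Call:
servo_tool([
  [[5.8,0,0,0,0],[5.8,0,0,2,0],[5.8,0,0,4,0],[5.8,0,0,5.6,0],[5.8,0,0,5.6,0]],
])

```text
t: 2.7
tool_pos: [0.5983, 0.0481, 0.0829]
tool_rot: [0.127, -3.136, -0.0]
contact_force: [-0.8, 0.5, -0.1]
opening: 0.058
grip_force: 0.0
```

Call:
servo_tool([
  [[3.0,0,0,0,0],[3.0,0,0,0,0],[3.0,0,0,0,0],[3.0,0,0,0,0],[3.0,0,0,0,0]],
])

```text
t: 3.2
tool_pos: [0.6004, 0.0476, 0.0857]
tool_rot: [-0.126, 3.137, -0.0]
contact_force: [-0.1, 0.8, 4.2]
opening: 0.0398
grip_force: 41.3
```

Call:
servo_tool([
  [[3.0,0,0,-2,0],[3.0,0,0,-5,0],[3.0,0,0,-9,0],[3.0,0,0,-12,0],[3.0,0,0,-12,0]],
])

```text
t: 3.7
tool_pos: [0.6023, 0.0475, 0.2105]
tool_rot: [-0.126, 3.129, -0.001]
contact_force: [1.2, -0.1, -0.5]
opening: 0.0399
grip_force: 41.0
```

Call:
servo_tool([
  [[3.0,1,-2.1,0,0],[3.0,3,-6.3,0,0],[3.0,5,-10.6,0,0],[3.0,7,-14.8,0,0],[3.0,9,-19,0,0]],
])

```text
t: 4.2
tool_pos: [0.5234, -0.1501, 0.2027]
tool_rot: [0.127, -3.137, -0.001]
contact_force: [0.7, -0.5, 0.0]
opening: 0.0396
grip_force: 41.0
```

Call:
servo_tool([
  [[3.0,2,-4.2,0,0],[3.0,4,-8.5,0,0],[3.0,6,-12.7,0,0],[3.0,8,-17,0,0],[3.0,11,-23.5,0,0]],
])

```text
t: 4.7
tool_pos: [0.4402, -0.3728, 0.2027]
tool_rot: [0.127, -3.138, -0.003]
contact_force: [1.1, -0.7, -1.2]
opening: 0.0395
grip_force: 41.0
```

Call:
servo_tool([
  [[3.0,0,0,0,0],[3.0,0,0,0,0]],
])

```text
t: 4.9
tool_pos: [0.4407, -0.3721, 0.2027]
tool_rot: [0.122, -3.138, -0.004]
contact_force: [0.1, 1.5, -0.9]
opening: 0.0396
grip_force: 41.1
```

```bash
python3 - <<'E'
from h import *
o=ctrl.get_obs(); print(o['t'],o['tool_pos'],o['opening'],o['q'].round(2))
c=cam('wrist'); save(c,'w2.png')
E
```

```text
4.9 [ 0.44069985 -0.37210347  0.20271397] 0.03963235452792355 [-0.83 -0.03  1.77  0.    1.4  -2.48]
```

View pics/w2.png

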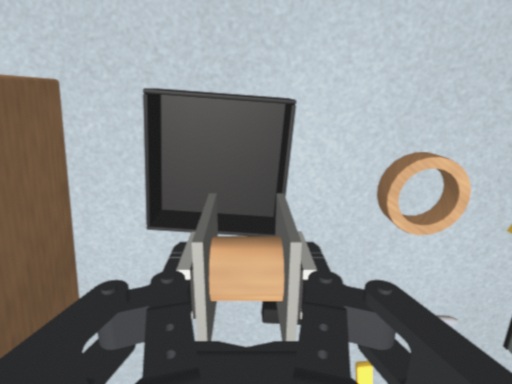

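The empty is held between the pads. The bin's rim corners are at (146,91), (294,101), (150,229) and (279,233), so its centre lies up and to the left of the gripper.

```bash
python3 - <<'E'
from h import *
c=load('w2'); o=ctrl.get_obs()
P=np.array([ray(c,u,v,.05) for u,v in((146,91),(294,101),(150,229),(279,233))]); print(P.round(3)); m=P.mean(0)
print(m, (R.from_rotvec(o['tool_rot']).as_matrix().T@(m-o['tool_pos'])*100).round(2))
E
```

```text
[[ 0.373 -0.461  0.05 ]
 [ 0.372 -0.337  0.05 ]
 [ 0.499 -0.459  0.05 ]
 [ 0.494 -0.337  0.05 ]]
[ 0.43441266 -0.39857681  0.05      ] [ 0.89 -2.71 15.28]
```

Call:
servo_tool([
  [[3.0,0.9,-2.7,0,0],[3.0,0.9,-2.7,3,0],[3.0,0.9,-2.7,7,0],[3.0,0.9,-2.7,10,0],[3.0,0.9,-2.7,12,0]],
])

```text
t: 5.45
tool_pos: [0.4346, -0.3961, 0.0807]
tool_rot: [0.13, -3.136, -0.006]
contact_force: [0.0, 0.3, -0.3]
opening: 0.0395
grip_force: 28.1
```

Call:
servo_tool([
  [[3.0,0,0,1,0],[3.0,0,0,2.4,0],[3.0,0,0,3.5,0],[3.0,0,0,3.5,0]],
])

```text
t: 5.85
tool_pos: [0.4346, -0.3985, 0.0479]
tool_rot: [0.127, -3.138, -0.003]
contact_force: [-0.2, -0.2, -0.7]
opening: 0.0396
grip_force: 42.8
```

Call:
servo_tool([
  [[5.8,0,0,0,0],[5.8,0,0,0,0],[5.8,0,0,0,0],[5.8,0,0,-1,0],[5.8,0,0,-3,0]],
])

```text
t: 6.35
tool_pos: [0.4341, -0.3986, 0.0787]
tool_rot: [0.126, -3.137, -0.004]
contact_force: [0.2, 0.2, -0.1]
opening: 0.0579
grip_force: 0.0
```

Call:
servo_tool([
  [[5.8,0,0,-4,0],[5.8,0,0,-8,0],[8.5,0,0,-12,0],[8.5,0,0,-16,0],[8.5,0,0,-18,0]],
])

```text
t: 6.85
tool_pos: [0.4359, -0.4007, 0.2658]
tool_rot: [-0.126, 3.134, -0.01]
contact_force: [0.3, -0.6, 0.8]
opening: 0.085
grip_force: 0.0
```

```bash
python3 - <<'E'
from h import *
o=ctrl.get_obs(); print(o['t'],o['tool_pos'],o['q'].round(2))
c=cam('wrist'); save(c,'w3.png'); t=cam('top'); save(t,'top1.png')
a=cv2.resize(c['img'],(400,300)); b=cv2.resize(t['img'][130:280,130:400],(400,222)) 
d=cv2.resize(t['img'][130:285,130:400],(800,459),interpolation=cv2.INTER_CUBIC)
d[300:459,560:800]=cv2.resize(c['img'],(240,159))
cv2.imwrite('pics/m1.png',d[:,:,::-1])
E
```

```text
6.85 [ 0.43589956 -0.40066074  0.2657965 ] [-0.87 -0.04  1.68 -0.    1.49 -2.52]
```

View pics/m1.png

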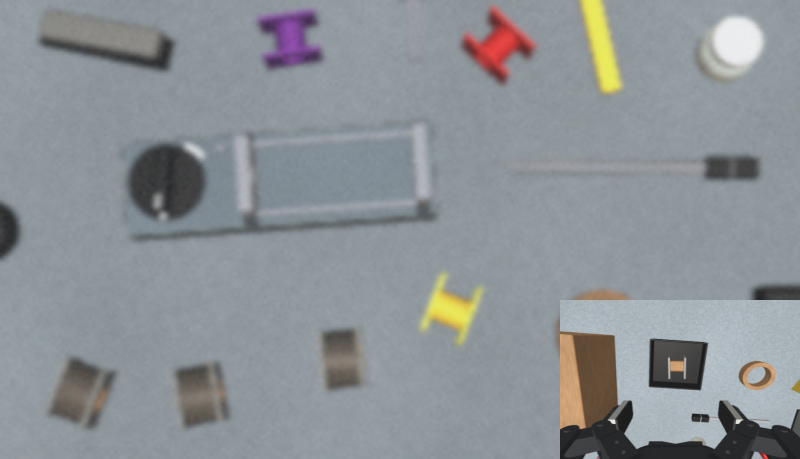

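The empty lies in the bin, as the inset shows. Next I'll look at the rolls with the tool turned 90°.

Call:
servo_tool([
  [[8.5,0,4.9,-0.7,8],[8.5,0,9.8,-1.4,16],[8.5,0,14.7,-2.1,24],[8.5,0,19.6,-2.8,32],[8.5,0,24.5,-3.4,40]],
])

```text
t: 7.45
tool_pos: [0.4144, -0.1547, 0.2923]
tool_rot: [-0.958, -2.991, -0.001]
contact_force: [-0.0, 0.3, 0.5]
opening: 0.0849
grip_force: 0.0
```

Call:
servo_tool([
  [[8.5,2.7,4,0,8],[8.5,5.4,7.9,0,16],[8.5,8.1,11.9,0,24],[8.5,10.8,15.8,0,32],[8.5,13.5,19.8,0,40]],
])

```text
t: 7.95
tool_pos: [0.4184, 0.0543, 0.2921]
tool_rot: [-1.827, -2.555, 0.001]
contact_force: [0.4, -0.4, 0.1]
opening: 0.085
grip_force: 0.0
```

Call:
servo_tool([
  [[8.5,4,1,0,7],[8.5,8,2,0,13],[8.5,11.3,2.8,0,13],[8.5,11.3,2.8,0,13],[8.5,11.3,2.8,0,13]],
])

```text
t: 8.45
tool_pos: [0.408, 0.1688, 0.2921]
tool_rot: [-2.096, -2.339, 0.003]
contact_force: [0.3, -0.9, -0.0]
opening: 0.0852
grip_force: 0.0
```

```bash
python3 - <<'E'
from h import *
o=ctrl.get_obs(); print(o['t'],o['tool_pos'],o['q'].round(2),R.from_rotvec(o['tool_rot']).as_matrix().round(3).tolist())
c=cam('wrist'); save(c,'w4.png')
cv2.imwrite('pics/w4b.png',cv2.resize(c['img'],(800,600),interpolation=cv2.INTER_CUBIC)[:,:,::-1])
E
```

```text
8.45 [0.4079561  0.16882617 0.29210684] [ 0.22 -0.43  1.96 -0.    1.61  0.11] [[-0.109, 0.994, -0.002], [0.994, 0.109, -0.001], [-0.001, -0.002, -1.0]]
```

View pics/w4b.png

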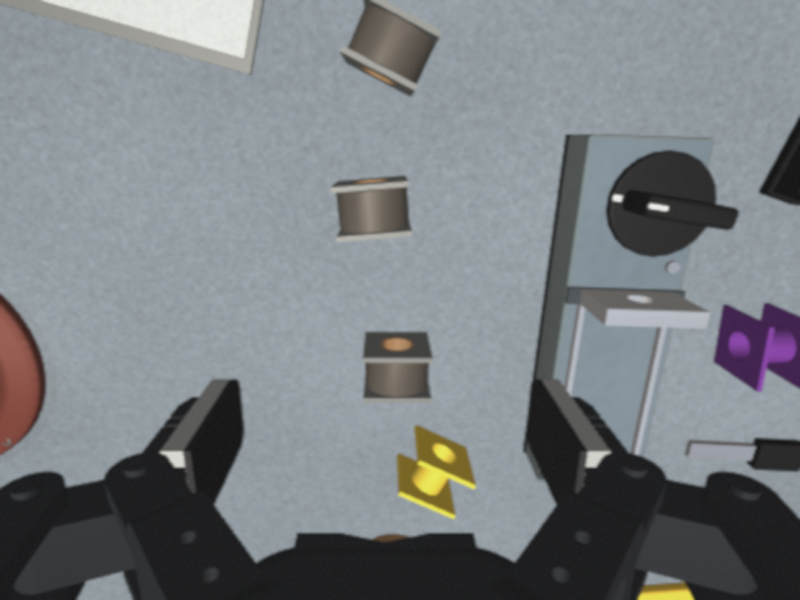

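The wrist view shows the three rolls. Cheek top strips: roll A (365..431, rows 359 and 397), roll B (333,187)-(408,183) and (338,239)-(411,234), roll C (343,50)-(412,92) and (373,3)-(440,37).

```bash
cat >> h.py <<'E'
def rollpose(c,p,s=0.64):
    "p: 4 pixel corners a1,a2 (one cheek top), b1,b2 (other cheek top)"
    W=[ray(c,u*s,v*s,.056)[:2] for u,v in p]
    a=(W[0]+W[1])/2;b=(W[2]+W[3])/2;d=a-b; w=(W[1]-W[0])+(W[3]-W[2])
    yaw=np.degrees(np.arctan2(-d[0],d[1])); yw=np.degrees(np.arctan2(w[1],w[0]))
    return (a+b)/2,np.linalg.norm(d)*1000,yaw,np.linalg.norm(w)*500,yw
E
python3 - <<'E'
from h import *
c=load('w4')
for n,p in dict(A=((365,360),(431,360),(364,397),(430,397)),B=((333,187),(408,182),(338,239),(411,234)),C=((343,50),(412,92),(373,3),(440,37))).items(): print(n,rollpose(c,p))
s=.64
st=np.load('stand.npy');print(st)
for p in [(0,.155,.114),(0,.081,.1),(-.045,.2,.05)]:
    y=st[2]; q=st[:2]+np.array([[np.cos(y),-np.sin(y)],[np.sin(y),np.cos(y)]])@p[:2]; print(p,(proj(c,[*q,p[2]])/s).round(0))
print('mark',ray(c,658*s,207*s,.114),'barend',ray(c,735*s,217*s,.114))
E
```

```text
A (array([0.4294572 , 0.06043436]), np.float64(33.08375025910546), np.float64(5.317691407939422), np.float64(53.18339934087737), np.float64(6.364744983233862))
B (array([0.39568527, 0.19235679]), np.float64(37.62710880876645), np.float64(10.25892227208565), np.float64(53.737112274358886), np.float64(10.145804789847759))
C (array([0.39754665, 0.30144769]), np.float64(35.8627430144839), np.float64(154.47956865212683), np.float64(50.31473505994894), np.float64(-20.65421585608465))
[0.60177964 0.06663042 0.07503646]
(0, 0.155, 0.114) [694. 212.]
(0, 0.081, 0.1) [657. 319.]
(-0.045, 0.2, 0.05) [590. 133.]
mark [0.56767284 0.22202164 0.114     ] barend [0.61574855 0.22124143 0.114     ]
```

Roll A is at (0.4295, 0.060), yaw about 6°, matching the tool's. Fetching it.

Call:
servo_tool([
  [[8.0,-3.7,0.3,3,0],[8.0,-7.4,0.6,6,0],[8.0,-11.0,0.95,9,0],[8.0,-11.0,0.95,12,0],[8.0,-11.0,0.95,12,0]],
], newtons=60)

```text
t: 9.0
tool_pos: [0.4267, 0.0581, 0.1681]
tool_rot: [-2.099, -2.327, 0.01]
contact_force: [0.2, -0.6, 0.0]
opening: 0.08
grip_force: 0.0
```

Call:
servo_tool([
  [[8.0,0,0,3.5,0],[8.0,0,0,7,0],[8.0,0,0,10.5,0],[8.0,0,0,13.2,0],[8.0,0,0,13.2,0]],
])

```text
t: 9.5
tool_pos: [0.4273, 0.0601, 0.0387]
tool_rot: [-2.095, -2.334, 0.007]
contact_force: [-0.3, 0.1, -0.9]
opening: 0.08
grip_force: 0.0
```

Call:
servo_tool([
  [[4.5,0,0,0,0],[4.5,0,0,0,0],[4.5,0,0,0,0],[4.5,0,0,0,0],[4.5,0,0,0,0]],
])

```text
t: 10.0
tool_pos: [0.4322, 0.0601, 0.044]
tool_rot: [2.096, 2.335, 0.005]
contact_force: [0.1, -0.4, 7.6]
opening: 0.0546
grip_force: 65.5
```

Call:
servo_tool([
  [[4.5,0,0,-1,0],[4.5,0,0,-4,0],[4.5,0,0,-8,0],[4.5,0,0,-12,0],[4.5,0,0,-12,0]],
])

```text
t: 10.5
tool_pos: [0.4336, 0.0601, 0.1687]
tool_rot: [2.092, 2.33, 0.013]
contact_force: [1.4, 0.4, -0.7]
opening: 0.0552
grip_force: 64.9
```

Call:
servo_tool([
  [[4.5,-1.2,3.6,0,1],[4.5,-2.5,7.5,0,2],[4.5,-3.9,11.7,0,2],[4.5,-5.2,15.6,0,2],[4.5,-5.6,16.75,0,2]],
])

```text
t: 11.0
tool_pos: [0.6047, 0.0216, 0.1605]
tool_rot: [2.14, 2.3, -0.0]
contact_force: [-0.3, -0.1, -1.5]
opening: 0.0552
grip_force: 64.8
```

Call:
servo_tool([
  [[4.5,0,0,0,0],[4.5,0,0,0,0]],
])

```text
t: 11.2
tool_pos: [0.6011, 0.0228, 0.1604]
tool_rot: [-2.138, -2.3, 0.002]
contact_force: [-0.5, -0.3, -1.9]
opening: 0.0549
grip_force: 64.8
```

```bash
cat >> h.py <<'E'
def tgt(x,y):
    s=np.load('stand.npy'); a=s[2]; return s[:2]+np.array([[np.cos(a),-np.sin(a)],[np.sin(a),np.cos(a)]])@[x,y]
def go(p,yaw):
    "shift in tool cm and turn deg to reach world p with tool y at yaw deg"
    o=ctrl.get_obs(); M=R.from_rotvec(o['tool_rot']).as_matrix(); d=M.T@(np.array(p)-o['tool_pos'])*100
    y=np.degrees(np.arctan2(M[1,1],M[0,1])); print('t',round(o['t'],2),'pos',o['tool_pos'].round(4),'yaw',y.round(1),'open',round(o['opening'],4),'shift',d.round(2),'turn',round(y-yaw,1))
E
python3 - <<'E'
from h import *
go([*tgt(0,-.044),.096],4.3); print(ctrl.get_obs()['q'].round(2))
c=cam('wrist'); save(c,'w5.png')
E
```

```text
t 11.2 pos [0.6011 0.0228 0.1604] yaw 4.2 open 0.0549 shift [-0.04  0.41  6.44] turn -0.1
[-0.09  0.07  1.75  0.    1.33 -0.16]
```

View pics/w5.png

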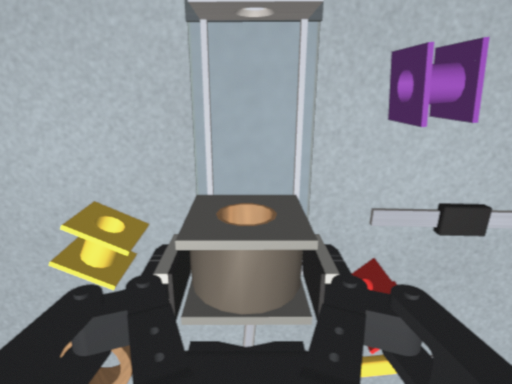

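```bash
python3 - <<'E'
from h import *
c=load('w5')
for z in(.170,.174): print(ray(c,248,241,z).round(4),ray(c,248,318,z).round(4), tgt(0,0))
for k in range(5):
    go([*tgt(0,-.044),.096],4.3); ctrl.get_image('wrist')
E
```

```text
[0.6005 0.0409 0.17  ] [0.6033 0.0044 0.17  ] [0.60177964 0.06663042]
[0.6004 0.0429 0.174 ] [0.603  0.0078 0.174 ] [0.60177964 0.06663042]
t 11.25 pos [0.6009 0.0229 0.1606] yaw 4.2 open 0.055 shift [-0.05  0.42  6.46] turn -0.1
t 11.3 pos [0.6009 0.023  0.1608] yaw 4.2 open 0.0552 shift [-0.06  0.42  6.48] turn -0.1
t 11.35 pos [0.6011 0.023  0.161 ] yaw 4.2 open 0.0548 shift [-0.05  0.4   6.5 ] turn -0.1
t 11.4 pos [0.6013 0.0229 0.1612] yaw 4.2 open 0.0547 shift [-0.05  0.38  6.52] turn -0.1
t 11.45 pos [0.6015 0.0229 0.1613] yaw 4.2 open 0.0552 shift [-0.04  0.36  6.53] turn -0.1
```

Call:
servo_tool([
  [[4.5,0,0.3,1,0],[4.5,0,0.3,2.5,0],[4.5,0,0.3,4,0],[4.5,0,0.3,4,0],[4.5,0,0.3,4,0]],
])

```text
t: 12.0
tool_pos: [0.6046, 0.0228, 0.1196]
tool_rot: [-2.138, -2.299, 0.003]
contact_force: [0.0, -0.6, -1.1]
opening: 0.0553
grip_force: 64.8
```

```bash
python3 - <<'E'
from h import *
for k in range(2):
    go([*tgt(0,-.044),.096],4.3); ctrl.get_image('wrist')
E
```

```text
t 12.0 pos [0.6046 0.0228 0.1196] yaw 4.2 open 0.0553 shift [-0.01  0.06  2.36] turn -0.1
t 12.05 pos [0.6053 0.0227 0.1207] yaw 4.2 open 0.055 shift [ 0.01 -0.02  2.47] turn -0.1
```

Call:
servo_tool([
  [[4.5,0,0,1,0],[4.5,0,0,1.8,0],[4.5,0,0,2.2,0],[4.5,0,0,2.2,0],[4.5,0,0,2.2,0]],
])

```text
t: 12.6
tool_pos: [0.6053, 0.0227, 0.099]
tool_rot: [-2.139, -2.301, 0.0]
contact_force: [0.5, 0.1, -1.9]
opening: 0.0552
grip_force: 64.8
```

Call:
servo_tool([
  [[4.5,0,0,0.2,0],[4.5,0,0,0.3,0],[4.5,0,0,0.4,0]],
])

```text
t: 12.9
tool_pos: [0.6055, 0.0227, 0.0953]
tool_rot: [2.139, 2.301, 0.0]
contact_force: [-0.3, -0.9, -1.1]
opening: 0.0553
grip_force: 64.8
```

Call:
servo_tool([
  [[4.5,0,0,0.2,0],[8.0,0,0,0.2,0],[8.0,0,0,0.2,0],[8.0,0,0,0.2,0],[8.0,0,0,0.2,0]],
])

```text
t: 13.4
tool_pos: [0.6054, 0.0227, 0.0932]
tool_rot: [2.139, 2.301, 0.0]
contact_force: [-1.2, -0.1, 0.9]
opening: 0.0801
grip_force: 0.0
```

Call:
servo_tool([
  [[8.0,0,0,-1.5,0],[8.0,0,0,-5,0],[8.0,0,0,-9,0],[8.0,0,0,-13,0],[8.0,0,0,-13,0]],
])

```text
t: 13.9
tool_pos: [0.6093, 0.0225, 0.2329]
tool_rot: [2.131, 2.292, 0.014]
contact_force: [0.8, 0.4, 0.2]
opening: 0.08
grip_force: 0.0
```

Call:
servo_tool([
  [[8.0,3.5,-3.5,0,-1.5],[8.0,7,-7,-1.5,-3],[8.0,10.5,-10.5,-3,-5],[8.0,14,-14,-5,-5],[8.0,17.5,-17.5,-6,-5]],
])

```text
t: 14.4
tool_pos: [0.4223, 0.1808, 0.2836]
tool_rot: [2.037, 2.39, 0.004]
contact_force: [0.2, 1.1, 0.3]
opening: 0.0801
grip_force: 0.0
```

Call:
servo_tool([
  [[8.0,0,0,0,0],[8.0,0,0,0,0]],
])

```text
t: 14.6
tool_pos: [0.423, 0.1806, 0.2826]
tool_rot: [2.033, 2.393, 0.003]
contact_force: [-0.2, 0.5, 0.4]
opening: 0.0801
grip_force: 0.0
```

```bash
python3 - <<'E'
from h import *
go([.3957,.1924,.038],10.2)
c=cam('wrist'); save(c,'w6.png')
# reproject known poses of roll tops into both frames, film mask centroids
im=c['img']; hsv=cv2.cvtColor(im,cv2.COLOR_RGB2HSV)
m=((hsv[:,:,0]<25)&(hsv[:,:,1]>25)&(hsv[:,:,1]<110)&(hsv[:,:,2]>50)&(hsv[:,:,2]<140)).astype(np.uint8)*255
m=cv2.morphologyEx(m,cv2.MORPH_OPEN,np.ones((5,5)))
n,l,st,ce=cv2.connectedComponentsWithStats(m)
for k in range(1,n):
    if st[k,4]>200:
        print(st[k],ce[k].round(0),ray(c,*ce[k],.05).round(3), cv2.minAreaRect(np.argwhere(l==k)[:,::-1].astype(np.float32)))
cv2.imwrite('pics/w6b.png',cv2.resize(im,(800,600),interpolation=cv2.INTER_CUBIC)[:,:,::-1])
E
```

```text
t 14.6 pos [0.423  0.1806 0.2826] yaw 9.3 open 0.0801 shift [ 1.61 -2.56 24.45] turn -0.9
[ 215   12   52   49 1540] [240.  36.] [0.397 0.305 0.05 ] ((240.41259765625, 35.44859313964844), (50.042884826660156, 32.39858627319336), 30.465543746948242)
[203 131  16  27 402] [211. 144.] [0.381 0.189 0.05 ] ((210.5, 144.0), (26.0, 15.0), 90.0)
[224 131  22  27 574] [234. 144.] [0.407 0.194 0.05 ] ((234.5, 144.0), (26.0, 21.0), 90.0)
```

View pics/w6b.png

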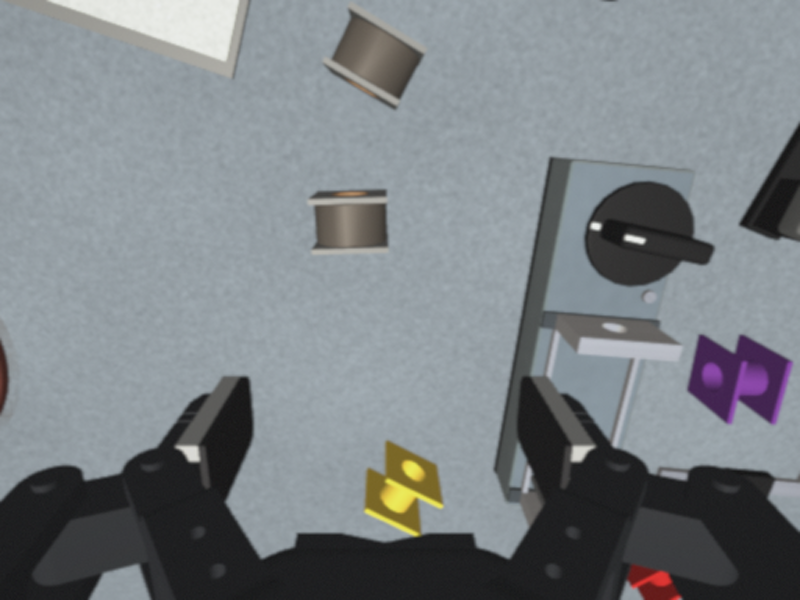

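Roll B's cheek strips are at (308,201)-(387,199) and (311,252)-(388,249). Roll C's are at (325,62)-(398,104) and (351,10)-(424,51). Neither has moved.

```bash
python3 - <<'E'
from h import *
c=load('w6')
for n,p in dict(B=((308,201),(387,199),(311,252),(388,249)),C=((325,62),(398,104),(351,10),(424,51))).items():
    r=rollpose(c,p); print(n,r); go([*r[0],.038],(r[4]+r[2])/2)
E
```

```text
B (array([0.39523477, 0.19204811]), np.float64(36.12365962886001), np.float64(10.271439933665604), np.float64(55.530516018048964), np.float64(11.130435481975383))
t 14.65 pos [0.4234 0.1799 0.2819] yaw 9.2 open 0.0802 shift [ 1.66 -2.61 24.38] turn -1.5
C (array([0.39668848, 0.30292648]), np.float64(35.24763311336692), np.float64(160.55459482162505), np.float64(52.91876739786627), np.float64(-18.216471668945392))
t 14.65 pos [0.4234 0.1799 0.2819] yaw 9.2 open 0.0802 shift [12.58 -0.69 24.38] turn -62.0
```

Call:
servo_tool([
  [[8.0,1.65,-2.6,3,-1.5],[8.0,1.65,-2.6,7,-1.5],[8.0,1.65,-2.6,11,-1.5],[8.0,1.65,-2.6,14,-1.5],[8.0,1.65,-2.6,14,-1.5]],
])

```text
t: 15.15
tool_pos: [0.3921, 0.1901, 0.1358]
tool_rot: [-2.004, -2.411, 0.016]
contact_force: [0.1, -1.1, 0.2]
opening: 0.0799
grip_force: 0.0
```

Call:
servo_tool([
  [[8.0,0,0,3,0],[8.0,0,0,6,0],[8.0,0,0,9,0],[8.0,0,0,10.4,0],[8.0,0,0,10.4,0]],
])

```text
t: 15.65
tool_pos: [0.3949, 0.1912, 0.0366]
tool_rot: [-2.006, -2.415, 0.005]
contact_force: [-0.3, -0.1, 0.4]
opening: 0.0797
grip_force: 0.0
```

Call:
servo_tool([
  [[4.5,0,0,0,0],[4.5,0,0,0,0],[4.5,0,0,0,0],[4.5,0,0,0,0],[4.5,0,0,0,0]],
])

```text
t: 16.15
tool_pos: [0.3972, 0.1925, 0.0399]
tool_rot: [2.003, 2.416, 0.005]
contact_force: [1.7, -1.4, 6.9]
opening: 0.0557
grip_force: 65.0
```

Call:
servo_tool([
  [[4.5,0,0,-1,0],[4.5,0,0,-4,0],[4.5,0,0,-8,0],[4.5,0,0,-13,0],[4.5,0,0,-13,0]],
])

```text
t: 16.65
tool_pos: [0.3992, 0.1934, 0.1761]
tool_rot: [2.0, 2.412, 0.019]
contact_force: [0.4, 0.7, -1.4]
opening: 0.0556
grip_force: 64.5
```

```bash
python3 - <<'E'
from h import *
go([*tgt(0,0),.17],4.3);go([*tgt(0,0.044),.17],4.3)
E
```

```text
t 16.65 pos [0.3992 0.1934 0.1761] yaw 10.7 open 0.0556 shift [-16.21  17.55   0.84] turn 6.4
t 16.65 pos [0.3992 0.1934 0.1761] yaw 10.7 open 0.0556 shift [-11.84  18.04   0.85] turn 6.4
```

Call:
servo_tool([
  [[4.5,-3,3.2,0,2],[4.5,-6.2,6.7,0,4],[4.5,-9.3,10,0,6.4],[4.5,-12.3,13.3,0,6.4],[4.5,-15.4,16.7,0,6.4]],
])

```text
t: 17.15
tool_pos: [0.5884, 0.0706, 0.1667]
tool_rot: [-2.136, -2.301, 0.001]
contact_force: [-0.3, 0.2, -0.7]
opening: 0.0554
grip_force: 64.4
```

Call:
servo_tool([
  [[4.5,-0.7,0.2,0,0],[4.5,-0.7,0.2,0,0],[4.5,-0.7,0.2,0,0],[4.5,-0.7,0.2,0,0]],
])

```text
t: 17.55
tool_pos: [0.5891, 0.0658, 0.1674]
tool_rot: [-2.135, -2.303, 0.0]
contact_force: [-0.6, -0.1, -1.9]
opening: 0.0552
grip_force: 64.9
```

```bash
python3 - <<'E'
from h import *
go([*tgt(0,0),.0915],4.3)
ctrl.get_image('wrist');go([*tgt(0,0),.0915],4.3)
E
```

```text
t 17.55 pos [0.5891 0.0658 0.1674] yaw 4.3 open 0.0552 shift [-0.02  1.28  7.59] turn 0.0
t 17.6 pos [0.5892 0.0658 0.1676] yaw 4.3 open 0.0555 shift [-0.02  1.26  7.61] turn 0.0
```

Call:
servo_tool([
  [[4.5,0,1.1,0,0],[4.5,0,1.1,2,0],[4.5,0,1.1,4,0],[4.5,0,1.1,5,0],[4.5,0,1.1,5,0]],
])

```text
t: 18.1
tool_pos: [0.6001, 0.066, 0.1156]
tool_rot: [-2.135, -2.301, 0.004]
contact_force: [0.4, -0.2, -2.7]
opening: 0.0548
grip_force: 64.9
```

```bash
python3 - <<'E'
from h import *
ctrl.get_image('wrist');go([*tgt(0,0),.0915],4.3)
E
```

```text
t 18.15 pos [0.6009 0.0659 0.117 ] yaw 4.3 open 0.0553 shift [0.06 0.09 2.55] turn -0.0
```

Call:
servo_tool([
  [[4.5,0,0,1,0],[4.5,0,0,2,0],[4.5,0,0,2.5,0],[4.5,0,0,2.5,0],[4.5,0,0,2.5,0]],
])

```text
t: 18.65
tool_pos: [0.6012, 0.0657, 0.0925]
tool_rot: [-2.137, -2.302, 0.0]
contact_force: [-0.1, -0.0, -2.0]
opening: 0.0553
grip_force: 64.9
```

Call:
servo_tool([
  [[8.0,0,0,0,0],[8.0,0,0,0,0],[8.0,0,0,0,0],[8.0,0,0,-1,0],[8.0,0,0,-4,0]],
])

```text
t: 19.15
tool_pos: [0.5989, 0.0657, 0.1301]
tool_rot: [-2.134, -2.299, 0.007]
contact_force: [-0.0, -0.5, 0.3]
opening: 0.08
grip_force: 0.0
```

Call:
servo_tool([
  [[8.0,0,0,-4,0],[8.0,0,0,-9,0],[8.0,0,-2,-9,0],[8.0,2.5,-5.5,-9,0],[8.0,5,-9,-9,0]],
])

```text
t: 19.65
tool_pos: [0.5074, 0.1089, 0.2243]
tool_rot: [2.138, 2.3, 0.003]
contact_force: [0.6, 0.1, 0.2]
opening: 0.0801
grip_force: 0.0
```

Call:
servo_tool([
  [[8.0,3,-2.2,-1,6],[8.0,6,-4.4,-3,12],[8.0,9,-6.6,-5,18],[8.0,12,-8.8,-5,23],[8.0,14,-9.8,-5,23]],
])

```text
t: 20.15
tool_pos: [0.3984, 0.2428, 0.275]
tool_rot: [2.553, 1.83, 0.006]
contact_force: [0.1, 0.5, -0.2]
opening: 0.08
grip_force: 0.0
```

Call:
servo_tool([
  [[8.0,0,0,0,0],[8.0,0,0,0,0]],
])

```text
t: 20.35
tool_pos: [0.3997, 0.2411, 0.2733]
tool_rot: [2.552, 1.831, 0.002]
contact_force: [-0.1, -0.1, 0.1]
opening: 0.0799
grip_force: 0.0
```

```bash
python3 - <<'E'
from h import *
go([.3967,.303,.038],-19)
c=cam('wrist'); save(c,'w7.png')
im=c['img']; hsv=cv2.cvtColor(im,cv2.COLOR_RGB2HSV)
m=((hsv[:,:,0]<25)&(hsv[:,:,1]>25)&(hsv[:,:,1]<110)&(hsv[:,:,2]>50)&(hsv[:,:,2]<140)).astype(np.uint8)*255
m=cv2.morphologyEx(m,cv2.MORPH_OPEN,np.ones((5,5)))
n,l,st,ce=cv2.connectedComponentsWithStats(m)
for k in range(1,n):
    if st[k,4]>200:
        print(st[k],ce[k].round(0),ray(c,*ce[k],.05).round(3), cv2.minAreaRect(np.argwhere(l==k)[:,::-1].astype(np.float32)))
# expected location of C's corners
a=np.radians(-19)
for x,y in((-.028,.018),(.028,.018),(-.028,-.018),(.028,-.018)):
    print(proj(c,[.3967+x*np.cos(a)-y*np.sin(a),.303+x*np.sin(a)+y*np.cos(a),.056]).round(0))
t=cam('top'); save(t,'top2.png'); d=np.abs(t['img'].astype(int)-load('top0')['img']).max(2)
print('roll C region diff',d[245:280,140:175].mean(),'bg noise',d[140:160,180:210].mean())
E
```

```text
t 20.35 pos [0.3997 0.2411 0.2733] yaw -18.7 open 0.0799 shift [ 5.76 -2.3  23.53] turn 0.3
[ 202   89   46   31 1352] [224. 104.] [0.397 0.305 0.05 ] ((224.5, 104.0), (30.0, 45.0), 90.0)
[ 441  251   56   28 1081] [471. 266.] [0.621 0.023 0.05 ] ((469.05462646484375, 266.1593933105469), (25.57367706298828, 54.7818603515625), 82.40535736083984)
[464 284  40  26 691] [486. 297.] [ 0.635 -0.03   0.05 ] ((484.800048828125, 298.9000244140625), (21.81971549987793, 39.528465270996094), 71.56504821777344)
[197.  88.]
[251.  88.]
[198. 123.]
[251. 124.]
roll C region diff 67.31836734693877 bg noise 7.121666666666667
```

Call:
servo_tool([
  [[8.0,2.9,-1.2,3,0],[8.0,5.8,-2.3,6,0],[8.0,5.8,-2.3,10,0],[8.0,5.8,-2.3,13,0],[8.0,5.8,-2.3,13,0]],
])

```text
t: 20.95
tool_pos: [0.394, 0.301, 0.1371]
tool_rot: [-2.554, -1.828, 0.017]
contact_force: [0.5, -0.6, 0.0]
opening: 0.0799
grip_force: 0.0
```

Call:
servo_tool([
  [[8.0,0,0,3,0],[8.0,0,0,6,0],[8.0,0,0,9,0],[8.0,0,0,10.4,0],[8.0,0,0,10.4,0]],
])

```text
t: 21.45
tool_pos: [0.3962, 0.3026, 0.0378]
tool_rot: [-2.554, -1.829, 0.004]
contact_force: [-1.1, 0.1, 0.7]
opening: 0.0803
grip_force: 0.0
```

Call:
servo_tool([
  [[4.5,0,0,0,0],[4.5,0,0,0,0],[4.5,0,0,0,0],[4.5,0,0,0,0],[4.5,0,0,0,0]],
])

```text
t: 21.95
tool_pos: [0.3984, 0.3044, 0.0412]
tool_rot: [2.553, 1.83, 0.007]
contact_force: [-0.2, -1.4, 7.3]
opening: 0.0555
grip_force: 65.3
```

Call:
servo_tool([
  [[4.5,0,0,-1,0],[4.5,0,0,-4,0],[4.5,0,0,-8,0],[4.5,0,0,-13,0],[4.5,0,0,-13,0]],
])

```text
t: 22.45
tool_pos: [0.4003, 0.3057, 0.1775]
tool_rot: [2.552, 1.83, 0.023]
contact_force: [0.2, 0.9, -1.1]
opening: 0.0553
grip_force: 64.8
```

```bash
python3 - <<'E'
from h import *
go([*tgt(0,0.044),.17],4.3)
E
```

```text
t 22.45 pos [0.4003 0.3057 0.1775] yaw -18.7 open 0.0553 shift [-12.14  25.02   0.87] turn -23.0
```

Call:
servo_tool([
  [[4.5,-2.1,4.4,0,-6],[4.5,-4.2,8.7,0,-12],[4.5,-6.3,13,0,-18],[4.5,-8.4,17.3,0,-23],[4.5,-10.5,21.6,0,-23]],
])

```text
t: 22.95
tool_pos: [0.5677, 0.1331, 0.1679]
tool_rot: [-2.135, -2.304, 0.001]
contact_force: [0.0, 0.6, -1.3]
opening: 0.0553
grip_force: 64.8
```

Call:
servo_tool([
  [[4.5,0,0,0,0],[4.5,0,0,0,0]],
])

```text
t: 23.15
tool_pos: [0.5671, 0.1338, 0.1677]
tool_rot: [-2.138, -2.299, 0.002]
contact_force: [-0.2, 0.2, -2.2]
opening: 0.0551
grip_force: 65.0
```

```bash
python3 - <<'E'
from h import *
go([*tgt(0,.044),.0915],4.3)
E
```

```text
t 23.15 pos [0.5671 0.1338 0.1677] yaw 4.1 open 0.0551 shift [-2.55  2.98  7.61] turn -0.2
```

Call:
servo_tool([
  [[4.5,-2.5,2.85,0,-0.2],[4.5,-2.5,2.85,0,-0.2],[4.5,-2.5,2.85,2.5,-0.2],[4.5,-2.5,2.85,4.5,-0.2],[4.5,-2.5,2.85,4.5,-0.2]],
])

```text
t: 23.65
tool_pos: [0.5937, 0.1129, 0.1194]
tool_rot: [-2.127, -2.304, 0.009]
contact_force: [0.2, -0.1, -2.0]
opening: 0.0551
grip_force: 65.3
```

```bash
python3 - <<'E'
from h import *
ctrl.get_image('wrist');go([*tgt(0,.044),.0925],4.3)
E
```

```text
t 23.7 pos [0.5951 0.1129 0.1215] yaw 4.6 open 0.0551 shift [-0.27  0.33  2.9 ] turn 0.3
```

Call:
servo_tool([
  [[4.5,-0.2,0.15,0,0.2],[4.5,-0.2,0.15,0,0.2],[4.5,-0.2,0.15,1,0.2],[4.5,-0.2,0.15,1.6,0.2],[4.5,-0.2,0.15,1.6,0.2]],
])

```text
t: 24.2
tool_pos: [0.5982, 0.1099, 0.1059]
tool_rot: [-2.136, -2.301, 0.003]
contact_force: [-0.5, 0.1, -2.7]
opening: 0.0551
grip_force: 65.3
```

```bash
python3 - <<'E'
from h import *
ctrl.get_image('wrist');go([*tgt(0,.044),.0925],4.3)
E
```

```text
t 24.25 pos [0.5985 0.1099 0.1065] yaw 4.3 open 0.055 shift [0.06 0.   1.4 ] turn -0.0
```

Call:
servo_tool([
  [[4.5,0,0,0.7,0],[4.5,0,0,1.4,0],[4.5,0,0,1.4,0],[4.5,0,0,1.4,0]],
])

```text
t: 24.65
tool_pos: [0.599, 0.1099, 0.093]
tool_rot: [-2.137, -2.302, 0.001]
contact_force: [0.2, 0.6, -1.7]
opening: 0.0551
grip_force: 65.3
```

Call:
servo_tool([
  [[8.0,0,0,0,0],[8.0,0,0,0,0],[8.0,0,0,0,0],[8.0,0,0,-1,0],[8.0,0,0,-4,0]],
])

```text
t: 25.15
tool_pos: [0.597, 0.1098, 0.1311]
tool_rot: [-2.134, -2.299, 0.007]
contact_force: [0.3, 1.1, -0.3]
opening: 0.0801
grip_force: 0.0
```

Call:
servo_tool([
  [[8.0,0,0,-4,0],[8.0,0,0,-9,0],[8.0,-4,0,-9,0],[8.0,-8,0,-9,0],[8.0,-13,0,-9,0]],
])

```text
t: 25.65
tool_pos: [0.6094, -0.0201, 0.2258]
tool_rot: [2.133, 2.303, 0.003]
contact_force: [0.7, -0.4, -0.2]
opening: 0.0799
grip_force: 0.0
```

Call:
servo_tool([
  [[8.0,-4.5,0,0,1],[8.0,-9,0,0,2],[8.0,-13.5,-0.5,0,3],[8.0,-18,-1,0,4],[8.0,-22,-1,0,4]],
])

```text
t: 26.15
tool_pos: [0.615, -0.2422, 0.2249]
tool_rot: [2.217, 2.224, 0.0]
contact_force: [1.3, -0.4, -0.0]
opening: 0.0799
grip_force: 0.0
```

Call:
servo_tool([
  [[8.0,-3,0,0,0],[8.0,-4,0,0,0],[8.0,-4,0,0,0],[8.0,-4,0,0,0]],
])

```text
t: 26.55
tool_pos: [0.6157, -0.2788, 0.2239]
tool_rot: [-2.215, -2.227, -0.001]
contact_force: [-0.1, -0.1, -0.6]
opening: 0.0802
grip_force: 0.0
```

```bash
python3 - <<'E'
from h import *
go([.613,-.314,.02],0)
c=cam('wrist'); save(c,'w8.png'); t=cam('top'); save(t,'top3.png')
a=cv2.resize(c['img'],(800,600),interpolation=cv2.INTER_CUBIC)
b=cv2.resize(t['img'][165:215,165:285],(300,125),interpolation=cv2.INTER_CUBIC)
a[:125,500:]=b
cv2.imwrite('pics/w8b.png',a[:,:,::-1])
E
```

```text
t 26.55 pos [ 0.6157 -0.2788  0.2239] yaw 0.3 open 0.0802 shift [-3.53 -0.29 20.39] turn 0.3
```

View pics/w8b.png

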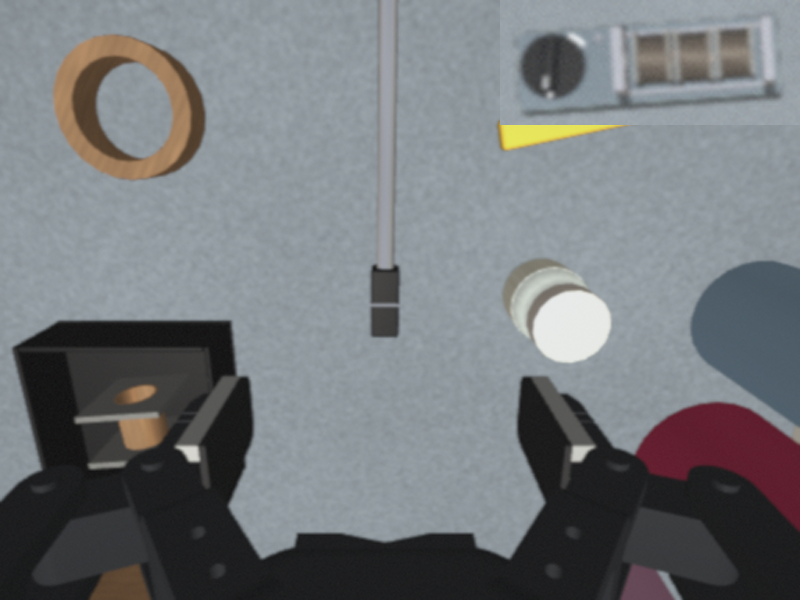

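All three rolls stand side by side in the bed (inset). The shaft's handle top spans (372..398, 267..336) and the rod runs up to (387,0).

```bash
python3 - <<'E'
from h import *
c=load('w8'); s=.64
f=lambda u,v,z:ray(c,u*s,v*s,z)
P=[f(372,266.5,.02),f(398.5,266.5,.02),f(371.5,336,.02),f(398.5,336,.02)]
for p in P: print(p.round(4))
ctr=np.mean(P,0); r1=f(386,262,.01); r2=f(387.5,5,.008); d=r2-r1
yaw=np.degrees(np.arctan2(-d[0],d[1])); print('ctr',ctr.round(4),'rod',r1.round(4),r2.round(4),'yaw',yaw,'tip est',ctr[:2]+.215*np.array([-np.sin(np.radians(yaw)),np.cos(np.radians(yaw))]))
print('jar',f(570,325,.075).round(3)); ctr[2]=.022; go(ctr,yaw)
E
```

```text
[ 0.6068 -0.2871  0.02  ]
[ 0.6249 -0.287   0.02  ]
[ 0.6064 -0.3382  0.02  ]
[ 0.6256 -0.3381  0.02  ]
ctr [ 0.6159 -0.3126  0.02  ] rod [ 0.6164 -0.2863  0.01  ] [ 0.6164 -0.1261  0.008 ] yaw 0.016293859375076523 tip est [ 0.61586492 -0.09757301]
jar [ 0.725 -0.308  0.075]
t 26.65 pos [ 0.6158 -0.2782  0.2238] yaw 0.4 open 0.0801 shift [-3.440e+00 -1.000e-02  2.018e+01] turn 0.4
```

Call:
servo_tool([
  [[5.0,-1.6,0,3,0.4],[5.0,-3.3,0,7,0.4],[5.0,-3.3,0,11,0.4],[5.0,-3.3,0,15,0.4],[5.0,-3.3,0,17,0.4]],
], newtons=100)

```text
t: 27.15
tool_pos: [0.6137, -0.3099, 0.0489]
tool_rot: [-2.218, -2.216, 0.002]
contact_force: [0.0, 1.3, -1.0]
opening: 0.0499
grip_force: 0.0
```

Call:
servo_tool([
  [[5.0,0,0,1.2,0],[5.0,0,0,2.4,0],[5.0,0,0,2.8,0],[5.0,0,0,2.8,0],[5.0,0,0,2.8,0]],
])

```text
t: 27.65
tool_pos: [0.6166, -0.3133, 0.0271]
tool_rot: [2.222, 2.217, 0.001]
contact_force: [-1.0, -0.1, -0.5]
opening: 0.0499
grip_force: 0.0
```

```bash
python3 - <<'E'
from h import *
go([.6159,-.311,.022],0)
E
```

```text
t 27.65 pos [ 0.6166 -0.3133  0.0271] yaw -0.1 open 0.0499 shift [ 0.23 -0.07  0.51] turn -0.1
```

Call:
servo_tool([
  [[5.0,0.1,0,0.3,0],[5.0,0.1,0,0.3,0],[1.5,0.1,0,0.3,0],[1.5,0.1,0,0.3,0],[1.5,0.1,0,0.3,0]],
])

```text
t: 28.15
tool_pos: [0.6159, -0.3119, 0.0232]
tool_rot: [2.224, 2.219, 0.0]
contact_force: [-0.8, -0.1, 2.3]
opening: 0.0176
grip_force: 97.9
```

Call:
servo_tool([
  [[1.5,0,0,0,0],[1.5,0,0,0,0],[1.5,0,0,0,0]],
])

```text
t: 28.45
tool_pos: [0.6158, -0.312, 0.0231]
tool_rot: [2.224, 2.219, 0.0]
contact_force: [-1.4, 0.5, 4.6]
opening: 0.0179
grip_force: 98.0
```

Call:
servo_tool([
  [[1.5,0,0,-1,0],[1.5,0,0,-3,0],[1.5,0,0,-5,0],[1.5,0,0,-7.1,0],[1.5,0,0,-7.1,0]],
])

```text
t: 28.95
tool_pos: [0.6176, -0.313, 0.0974]
tool_rot: [2.219, 2.214, 0.002]
contact_force: [-0.3, 0.1, -0.8]
opening: 0.0174
grip_force: 98.0
```

Call:
servo_tool([
  [[1.5,1,0.2,0,-1],[1.5,2,0.4,0,-2],[1.5,3,0.6,0,-3],[1.5,4,0.8,0,-4.3],[1.5,4,0.8,0,-4.3]],
])

```text
t: 29.45
tool_pos: [0.6238, -0.2697, 0.0926]
tool_rot: [-2.135, -2.302, 0.0]
contact_force: [0.0, -0.2, -1.9]
opening: 0.0176
grip_force: 98.0
```

Call:
servo_tool([
  [[1.5,0,0,0,0],[1.5,0,0,0,0],[1.5,0,0,0,0]],
])

```text
t: 29.75
tool_pos: [0.6238, -0.2723, 0.0937]
tool_rot: [2.139, 2.3, -0.0]
contact_force: [-0.2, 0.8, -2.7]
opening: 0.0175
grip_force: 98.0
```

```bash
python3 - <<'E'
from h import *
go([*tgt(0,-.315),.094],4.3)
S=cam('scene'); save(S,'s2.png'); T=cam('top'); save(T,'t4.png'); c=cam('wrist'); save(c,'w9.png')
p=tgt(0,-.1); pt=proj(S,[*p,.078]); print('scene hole',proj(S,[*tgt(0,-.087),.078]),'tip exp',pt,'top tip exp',proj(T,[*p,.078]))
x,y=map(int,pt); im=S['img'][y-45:y+45,x-60:x+60]
a=np.zeros((600,800,3),np.uint8); a[:300,:400]=cv2.resize(im,(400,300),interpolation=cv2.INTER_CUBIC)
x,y=map(int,proj(T,[*p,.078])); im=T['img'][y-30:y+30,x-40:x+40]; a[:300,400:]=cv2.resize(im,(400,300),interpolation=cv2.INTER_CUBIC); print('topcrop org',x-40,y-30,'scale5; scene crop org',int(pt[0])-60,int(pt[1])-45,'scale 3.33')
a[300:,:400]=cv2.resize(c['img'],(400,300))
cv2.imwrite('pics/m2.png',a[:,:,::-1])
E
```

```text
t 29.75 pos [ 0.6238 -0.2723  0.0937] yaw 4.1 open 0.0175 shift [ 2.46  0.34 -0.03] turn -0.2
scene hole [249.46384766 194.33471391] tip exp [246.20138624 196.39761402] top tip exp [278.86460902 184.99227152]
topcrop org 238 154 scale5; scene crop org 186 151 scale 3.33
```

View pics/m2.png

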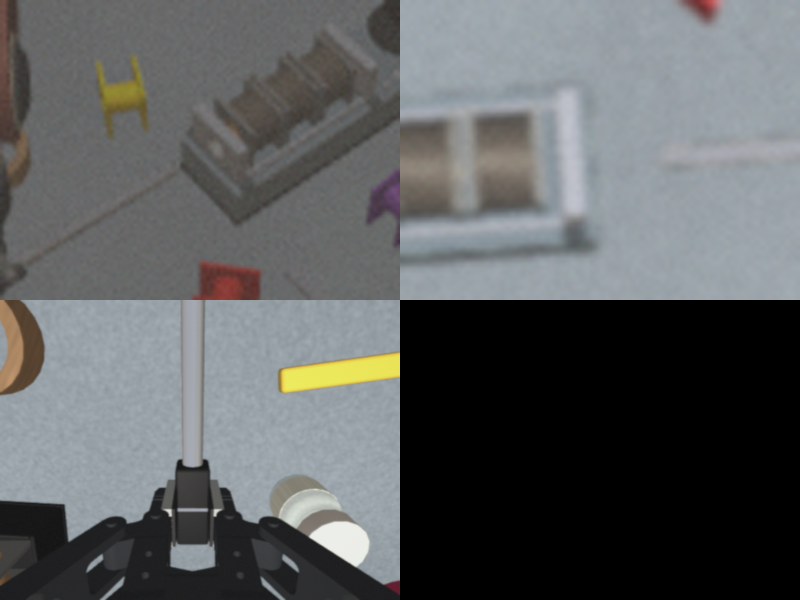

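Rod tip: in the top crop at (662,155), so top pixel (290.4,185.0); in the scene crop at (180,168), so scene pixel (240.0,201.4). I'll triangulate to check its height and line.

```bash
python3 - <<'E'
from h import *
S=load('s2');T=load('t4')
P=lambda c:c['K']@np.hstack([c['R'],c['t'].reshape(3,1)])
X=cv2.triangulatePoints(P(S),P(T),np.array([[240.],[201.4]]),np.array([[290.4],[185.]])); X=(X[:3]/X[3]).ravel(); print('tip',X)
print(proj(S,X),proj(T,X))
s=np.load('stand.npy');d=X[:2]-s[:2]; a=s[2]; print('tip in stand',np.array([[np.cos(a),np.sin(a)],[-np.sin(a),np.cos(a)]])@d)
# rod slope: sub-pixel centre columns of rod in top image 
g=T['img'].astype(int).sum(2)
for u in range(292,330,4):
    col=g[176:196,u]-np.median(g[170:200,u]); w=np.clip(col-12,0,None); print(u,round((w*np.arange(176,196)).sum()/max(w.sum(),1),2),end=' ')
c=load('w9')
for z in(.081,): 
    for u,v in((192,325),(192,460)): q=ray(c,u*1.28,(v-300)*1.28,z); print('rod axis',q, np.array([[np.cos(a),np.sin(a)],[-np.sin(a),np.cos(a)]])@(q[:2]-s[:2]))
go([*tgt(0,-.315),.094],4.3)
E
```

```text
tip [ 0.61122957 -0.0622177   0.07556542]
[238.7566218  201.49488024] [289.46904656 184.46156608]
tip in stand [-0.00023589 -0.12919398]
292 184.21 296 184.61 300 184.31 304 184.05 308 183.39 312 183.32 316 183.11 320 183.11 324 182.67 328 183.0 rod axis [ 0.61656753 -0.17612307  0.081     ] [-0.00345199 -0.24317899]
rod axis [ 0.62168696 -0.24743153  0.081     ] [-0.00369269 -0.31467058]
t 29.9 pos [ 0.6237 -0.2722  0.0937] yaw 4.1 open 0.0177 shift [ 2.45  0.34 -0.03] turn -0.2
```

Call:
servo_tool([
  [[1.5,0,0.25,-0.1,-0.2],[1.5,0,0.25,-0.1,-0.2],[1.5,1,0.25,-0.1,-0.2],[1.5,2,0.25,-0.1,-0.2],[1.5,2,0.25,-0.1,-0.2]],
])

```text
t: 30.4
tool_pos: [0.6246, -0.2498, 0.0943]
tool_rot: [-2.133, -2.305, -0.0]
contact_force: [-0.6, -0.2, -1.5]
opening: 0.0171
grip_force: 98.0
```

Call:
servo_tool([
  [[1.5,0.8,0,0,0],[1.5,1.6,0,0,0],[1.5,2.4,0,0,0],[1.5,3.2,0,0,0],[1.5,4,0,0,0]],
])

```text
t: 30.9
tool_pos: [0.6217, -0.211, 0.0946]
tool_rot: [2.135, 2.305, -0.0]
contact_force: [-0.3, 0.4, -2.0]
opening: 0.0175
grip_force: 98.0
```

```bash
python3 - <<'E'
from h import *
o=ctrl.get_obs(); print(o['contact_force'].round(1),o['wrist_torque'].round(2))
go([*tgt(0,-.1115),.094],4.3)
E
```

```text
[-0.3  0.4 -2. ] [-0.09  0.01 -0.01]
t 30.9 pos [ 0.6217 -0.211   0.0946] yaw 4.4 open 0.0175 shift [16.69  0.12  0.06] turn 0.1
```

The tip is through the near plate with no contact force. Continuing the push.

Call:
servo_tool([
  [[1.5,1,0.1,0,0],[1.5,2,0.1,0,0],[1.5,3,0.1,0,0],[1.5,4,0.1,0,0],[1.5,5,0.1,0,0]],
])

```text
t: 31.4
tool_pos: [0.6189, -0.1611, 0.0946]
tool_rot: [2.135, 2.304, -0.0]
contact_force: [0.2, -1.3, -3.2]
opening: 0.0176
grip_force: 97.9
```

Call:
servo_tool([
  [[1.5,1,0,0,0],[1.5,2,0,0,0],[1.5,3,0,0,0],[1.5,4,0,0,0],[1.5,5,0,0,0]],
])

```text
t: 31.9
tool_pos: [0.6151, -0.1116, 0.0943]
tool_rot: [2.135, 2.304, -0.001]
contact_force: [1.6, -2.6, -6.3]
opening: 0.0172
grip_force: 97.9
```

```bash
python3 - <<'E'
from h import *
o=ctrl.get_obs(); print(o['contact_force'].round(1),o['wrist_torque'].round(2))
go([*tgt(0,-.1115),.094],4.3)
E
```

```text
[ 1.6 -2.6 -6.3] [-0.82 -0.34 -0.13]
t 31.9 pos [ 0.6151 -0.1116  0.0943] yaw 4.4 open 0.0172 shift [6.72 0.02 0.02] turn 0.1
```

Call:
servo_tool([
  [[1.5,0,0,0.15,0],[1.5,0,0,0.15,0],[1.5,1,0,0.15,0],[1.5,2,0,0.15,0],[1.5,3,0,0.15,0]],
])

```text
t: 32.4
tool_pos: [0.6129, -0.0817, 0.0929]
tool_rot: [2.135, 2.304, -0.0]
contact_force: [2.7, -2.1, -5.3]
opening: 0.0175
grip_force: 98.0
```

```bash
python3 - <<'E'
from h import *
o=ctrl.get_obs(); print(o['contact_force'].round(1),o['wrist_torque'].round(2))
go([*tgt(0,-.1115),.093],4.3)
E
```

```text
[ 2.7 -2.1 -5.3] [-0.69 -0.4  -0.07]
t 32.4 pos [ 0.6129 -0.0817  0.0929] yaw 4.4 open 0.0175 shift [ 3.73  0.01 -0.01] turn 0.1
```

Call:
servo_tool([
  [[1.5,0,0.1,0.1,0],[1.5,0.4,0.1,0.1,0],[1.5,0.8,0.1,0.1,0],[1.5,1.3,0.1,0.1,0],[1.5,1.8,0.1,0.1,0]],
])

```text
t: 32.9
tool_pos: [0.6124, -0.0638, 0.0921]
tool_rot: [-2.135, -2.304, 0.0]
contact_force: [-0.4, -0.4, -1.4]
opening: 0.0177
grip_force: 98.2
```

```bash
python3 - <<'E'
from h import *
o=ctrl.get_obs(); print(o['contact_force'].round(1),o['wrist_torque'].round(2))
go([*tgt(0,-.1115),.093],4.3)
E
```

```text
[-0.4 -0.4 -1.4] [-0.29 -0.01  0.  ]
t 32.9 pos [ 0.6124 -0.0638  0.0921] yaw 4.4 open 0.0177 shift [ 1.93 -0.08 -0.09] turn 0.1
```

Call:
servo_tool([
  [[1.5,0.5,0,0,0],[1.5,1,0,0,0],[1.5,1.4,0,0,0],[1.5,1.7,0,0,0],[1.5,1.8,0,0,0]],
])

```text
t: 33.4
tool_pos: [0.6109, -0.0459, 0.0917]
tool_rot: [-2.135, -2.305, 0.001]
contact_force: [-0.1, -1.7, -4.7]
opening: 0.0177
grip_force: 98.1
```

Call:
servo_tool([
  [[1.5,0.1,0,0,0],[1.5,0.2,0,0,0],[1.5,0.2,0,0,0]],
])

```text
t: 33.7
tool_pos: [0.6108, -0.0442, 0.0918]
tool_rot: [-2.135, -2.304, 0.001]
contact_force: [-0.1, -1.1, -5.8]
opening: 0.0177
grip_force: 98.0
```

```bash
python3 - <<'E'
from h import *
o=ctrl.get_obs(); print(o['contact_force'].round(1),o['wrist_torque'].round(2))
go([*tgt(0,-.1115),.093],4.3)
E
```

```text
[-0.1 -1.1 -5.8] [-0.52 -0.07  0.02]
t 33.7 pos [ 0.6108 -0.0442  0.0918] yaw 4.4 open 0.0177 shift [-0.03 -0.07 -0.12] turn 0.1
```

Call:
servo_tool([
  [[1.5,0.1,0,0.05,0],[1.5,0.2,0,0.05,0],[1.5,0.2,0,0.05,0]],
])

```text
t: 34.0
tool_pos: [0.6109, -0.0422, 0.0916]
tool_rot: [2.135, 2.304, -0.0]
contact_force: [0.5, -1.1, -5.6]
opening: 0.0179
grip_force: 98.0
```

Call:
servo_tool([
  [[1.5,0.1,0,0,0],[1.5,0.2,0,0,0],[1.5,0.2,0,0,0]],
])

```text
t: 34.3
tool_pos: [0.6109, -0.0421, 0.0917]
tool_rot: [2.133, 2.302, -0.004]
contact_force: [0.8, -9.2, -6.7]
opening: 0.0179
grip_force: 97.9
```

Call:
servo_tool([
  [[1.5,0.05,0,0,0],[1.5,0.1,0,0,0],[4.5,0.1,0,0,0],[4.5,0.1,0,0,0],[4.5,0.1,0,0,0]],
])

```text
t: 34.8
tool_pos: [0.6114, -0.0387, 0.0928]
tool_rot: [2.134, 2.304, 0.003]
contact_force: [-0.6, -0.2, 0.5]
opening: 0.0448
grip_force: 0.0
```

Call:
servo_tool([
  [[4.5,0,0,-1,0],[4.5,0,0,-4,0],[4.5,0,0,-8,0],[4.5,0,0,-12,0],[4.5,0,0,-12,0]],
])

```text
t: 35.3
tool_pos: [0.6146, -0.0394, 0.2212]
tool_rot: [2.126, 2.296, 0.013]
contact_force: [0.7, -0.7, 0.5]
opening: 0.0452
grip_force: 0.0
```

Call:
servo_tool([
  [[4.5,0,0,0,0],[4.5,0,0,0,0]],
])

```text
t: 35.5
tool_pos: [0.61, -0.0388, 0.2107]
tool_rot: [-2.134, -2.304, 0.001]
contact_force: [-0.9, 0.5, -1.3]
opening: 0.045
grip_force: 0.0
```

```bash
python3 - <<'E'
from h import *
go([*tgt(0,.155),.20],70)
c=cam('wrist'); save(c,'w10.png')
a=cv2.resize(c['img'],(800,600),interpolation=cv2.INTER_CUBIC)
cv2.imwrite('pics/w10b.png',a[:,:,::-1])
print('plate outer',(proj(c,[*tgt(0,-.087),.088])/.64).round(0),'hand back',(proj(c,[*tgt(0,-.137),.088])/.64).round(0),'tip',(proj(c,[*tgt(0,.103),.078])/.64).round(0))
E
```

```text
t 35.5 pos [ 0.61   -0.0388  0.2107] yaw 4.4 open 0.045 shift [2.608e+01 2.000e-02 1.090e+00] turn -65.6
plate outer [385. 255.] hand back [385. 346.] tip [ 386. -200.]
```

View pics/w10b.png

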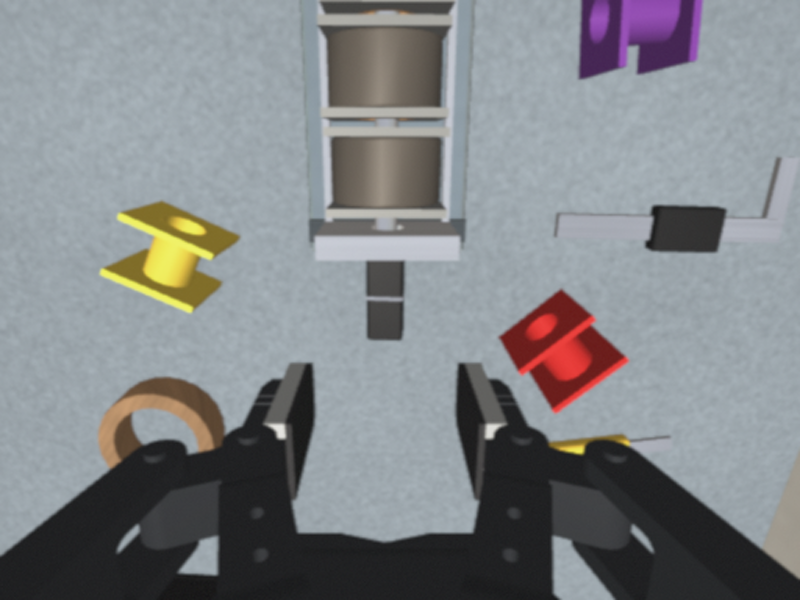

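The handle (columns 366..403, rows 261..339) sits right up against the plate, and the rod shows between plate and rolls at (386,222) and between the rolls at (386,123). Now the wheel. From w1 and w4 the bar is about 5.5° past zero, so the grip yaw is about 89°.

Call:
servo_tool([
  [[5.0,5,0,0,-8],[5.0,10,0,0,-16],[5.0,15,0,0,-24],[5.0,20,0,0,-32],[5.0,25,0,0,-40]],
])

```text
t: 36.05
tool_pos: [0.5902, 0.2118, 0.2095]
tool_rot: [-1.209, -2.897, 0.003]
contact_force: [-0.1, -0.9, 0.5]
opening: 0.05
grip_force: 0.0
```

Call:
servo_tool([
  [[5.0,0,0,0,-8],[5.0,0,0,0,-16],[5.0,0,0,0,-24],[5.0,0,0,0,-32],[5.0,0,0,0,-40]],
])

```text
t: 36.55
tool_pos: [0.5905, 0.2101, 0.2093]
tool_rot: [-0.145, -3.135, 0.001]
contact_force: [0.3, 1.0, -1.4]
opening: 0.0504
grip_force: 0.0
```

Call:
servo_tool([
  [[5.0,0,0,0,-4],[5.0,0,0,0,-4],[5.0,0,0,0,-4]],
])

```text
t: 36.85
tool_pos: [0.5909, 0.21, 0.2101]
tool_rot: [-0.047, -3.139, 0.001]
contact_force: [-0.1, 0.4, -0.3]
opening: 0.0503
grip_force: 0.0
```

```bash
python3 - <<'E'
from h import *
go([*tgt(0,.155),.106],88.8); print(ctrl.get_obs()['q'].round(2))
c=cam('wrist'); save(c,'w11.png')
q=proj(c,[*tgt(0,.155),.114]); print(q)
x,y=map(int,q); x0,y0=max(x-100,0),max(y-75,0)
a=cv2.resize(c['img'][y0:y0+150,x0:x0+200],(800,600),interpolation=cv2.INTER_CUBIC); print(x0,y0)
cv2.imwrite('pics/w11b.png',a[:,:,::-1])
E
```

```text
t 36.85 pos [0.5909 0.21   0.2101] yaw 88.3 open 0.0503 shift [ 0.09  1.12 10.41] turn -0.5
[ 0.22  0.09  1.65  0.    1.41 -1.32]
[262.14475076 196.05667007]
162 121
```

View pics/w11b.png

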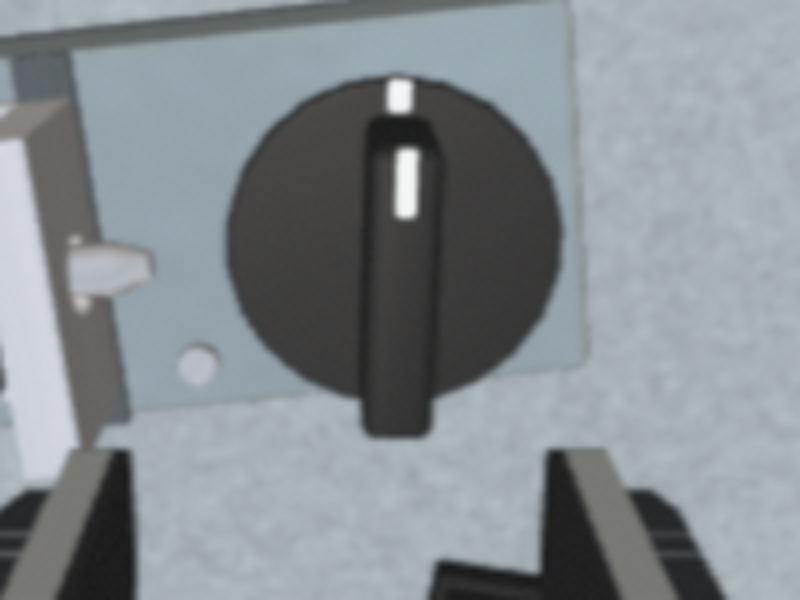

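The bar is tilted about 1.8° clockwise relative to the tool (θ ≈ 0.14). The shaft tip shows beyond the far plate at crop (110,270). I'll grip the bar.

Call:
servo_tool([
  [[4.5,0.2,1.1,0,1.8],[4.5,0.2,1.1,3,1.8],[4.5,0.2,1.1,6,1.8],[4.5,0.2,1.1,8,1.8],[4.5,0.2,1.1,8,1.8]],
])

```text
t: 37.4
tool_pos: [0.5871, 0.2205, 0.127]
tool_rot: [-0.095, -3.132, 0.003]
contact_force: [-0.3, 0.1, -0.8]
opening: 0.0449
grip_force: 0.0
```

Call:
servo_tool([
  [[4.5,0,0,1,0],[4.5,0,0,2.3,0],[4.5,0,0,2.3,0],[4.5,0,0,2.3,0]],
])

```text
t: 37.8
tool_pos: [0.5899, 0.2212, 0.1087]
tool_rot: [0.094, 3.14, 0.0]
contact_force: [0.3, -0.2, 0.0]
opening: 0.0447
grip_force: 0.0
```

```bash
python3 - <<'E'
from h import *
go([*tgt(0,.155),.106],86.5)
E
```

```text
t 37.8 pos [0.5899 0.2212 0.1087] yaw 86.6 open 0.0447 shift [-0.02  0.    0.27] turn 0.1
```

Call:
servo_tool([
  [[4.5,0,0,0.2,0],[1.0,0,0,0.2,0],[1.0,0,0,0.2,0],[1.0,0,0,0.2,0],[1.0,0,0,0.2,0]],
], newtons=90)

```text
t: 38.3
tool_pos: [0.5901, 0.2217, 0.1073]
tool_rot: [0.094, 3.139, 0.001]
contact_force: [-0.3, 1.7, 2.2]
opening: 0.0127
grip_force: 88.6
```

Call:
servo_tool([
  [[1.0,0,0,0,6],[1.0,0,0,0,13],[1.0,0,0,0,20],[1.0,0,0,0,20]],
])

```text
t: 38.7
tool_pos: [0.5902, 0.2219, 0.1073]
tool_rot: [0.638, 3.075, 0.003]
contact_force: [-0.6, 3.4, 2.0]
opening: 0.0124
grip_force: 88.6
```

```bash
python3 - <<'E'
from h import *
go([*tgt(0,.155),.106],-118); o=ctrl.get_obs(); print(o['contact_force'].round(1),o['wrist_torque'].round(2),o['q'].round(2))
E
```

```text
t 38.7 pos [0.5902 0.2219 0.1073] yaw 66.6 open 0.0124 shift [-0.03 -0.07  0.13] turn 184.6
[-0.6  3.4  2. ] [ 0.54  0.15 -0.16] [ 0.24  0.19  1.71  0.    1.24 -0.92]
```

Call:
servo_tool([
  [[1.0,0,0,0,8],[1.0,0,0,0,16],[1.0,0,0,0,24],[1.0,0,0,0,32],[1.0,0,0,0,40]],
])

```text
t: 39.2
tool_pos: [0.5905, 0.2223, 0.1073]
tool_rot: [1.654, 2.67, 0.005]
contact_force: [1.5, 5.2, 2.3]
opening: 0.0122
grip_force: 88.5
```

Call:
servo_tool([
  [[1.0,0,0,0,8],[1.0,0,0,0,16],[1.0,0,0,0,24],[1.0,0,0,0,32],[1.0,0,0,0,40]],
])

```text
t: 39.7
tool_pos: [0.591, 0.2223, 0.1073]
tool_rot: [2.468, 1.944, 0.007]
contact_force: [3.3, 5.0, 0.3]
opening: 0.0121
grip_force: 88.3
```

Call:
servo_tool([
  [[1.0,0,0,0,8],[1.0,0,0,0,16],[1.0,0,0,0,24],[1.0,0,0,0,32],[1.0,0,0,0,40]],
])

```text
t: 40.2
tool_pos: [0.5914, 0.2221, 0.1073]
tool_rot: [-2.983, -0.982, -0.008]
contact_force: [4.7, 4.8, -1.0]
opening: 0.0122
grip_force: 88.2
```

Call:
servo_tool([
  [[1.0,0,0,0,8],[1.0,0,0,0,16],[1.0,0,0,0,24],[1.0,0,0,0,32],[1.0,0,0,0,32]],
])

```text
t: 40.7
tool_pos: [0.5916, 0.2217, 0.1073]
tool_rot: [-3.138, -0.125, -0.008]
contact_force: [5.4, 3.9, -0.9]
opening: 0.0125
grip_force: 88.1
```

```bash
python3 - <<'E'
from h import *
go([*tgt(0,.155),.106],-118.8); o=ctrl.get_obs(); print(o['contact_force'].round(1),o['wrist_torque'].round(2),o['q'].round(2))
E
```

```text
t 40.7 pos [0.5916 0.2217 0.1073] yaw -85.4 open 0.0125 shift [-0.15  0.04  0.13] turn 33.4
[ 5.4  3.9 -0.9] [ 0.56 -0.62 -0.15] [0.24 0.19 1.71 0.   1.23 1.73]
```

Call:
servo_tool([
  [[1.0,0,0,0,8],[1.0,0,0,0,16],[1.0,0,0,0,24],[1.0,0,0,0,30],[1.0,0,0,0,30]],
])

```text
t: 41.2
tool_pos: [0.5915, 0.2213, 0.1073]
tool_rot: [-3.063, 0.69, -0.007]
contact_force: [4.4, 1.4, -0.4]
opening: 0.0123
grip_force: 88.2
```

Call:
servo_tool([
  [[1.0,0,0,0,2],[1.0,0,0,0,4],[1.0,0,0,0,4],[1.0,0,0,0,4]],
])

```text
t: 41.6
tool_pos: [0.5915, 0.2212, 0.1073]
tool_rot: [-3.038, 0.794, -0.006]
contact_force: [5.3, 2.5, -0.1]
opening: 0.0123
grip_force: 88.2
```

```bash
python3 - <<'E'
from h import *
go([*tgt(0,.155),.106],-118.8); o=ctrl.get_obs(); print(o['contact_force'].round(1),o['wrist_torque'].round(2),o['q'].round(2))
E
```

```text
t 41.6 pos [0.5915 0.2212 0.1073] yaw -119.3 open 0.0123 shift [-0.11  0.07  0.13] turn -0.5
[ 5.3  2.5 -0.1] [ 0.36 -0.6  -0.01] [ 0.24  0.19  1.71 -0.    1.23  2.32]
```

Call:
servo_tool([
  [[4.5,0,0,0,0],[4.5,0,0,0,0],[4.5,0,0,0,0],[4.5,0,0,-1,0],[4.5,0,0,-3,0]],
])

```text
t: 42.1
tool_pos: [0.5884, 0.2207, 0.1352]
tool_rot: [3.036, -0.797, -0.006]
contact_force: [-0.3, -0.4, 0.0]
opening: 0.0448
grip_force: 0.0
```

Call:
servo_tool([
  [[4.5,0,0,-4,0],[4.5,0,0,-8,0],[4.5,0,0,-9,0],[4.5,0,0,-9,0],[4.5,0,0,-9,0]],
])

```text
t: 42.6
tool_pos: [0.5892, 0.221, 0.2254]
tool_rot: [3.038, -0.797, -0.002]
contact_force: [-1.6, -0.0, -0.1]
opening: 0.0452
grip_force: 0.0
```

```bash
python3 - <<'E'
from h import *
go([*tgt(0,.155),.106],-118.8)
c=cam('wrist'); save(c,'w12.png'); t=cam('top'); save(t,'t12.png')
q=proj(c,[*tgt(0,.155),.114]); x,y=map(int,q); x0,y0=max(x-100,0),max(y-85,0); print(q,x0,y0,'gauge base',(proj(c,[*tgt(.032,.106),.054])-[x0,y0])*4,'4mm up',(proj(c,[*tgt(.032,.106),.058])-[x0,y0])*4)
for th in(3.6,3.75,4.1): print(th,(proj(c,[*tgt(-.05*np.cos(th),.155+.05*np.sin(th)),.05])-[x0,y0])*4)
print('bar mark end', [((proj(c,[*tgt(-.02*np.cos(th),.155+.02*np.sin(th)),.114])-[x0,y0])*4).round() for th in (3.6,3.75,3.9)])
a=cv2.resize(c['img'][y0:y0+150,x0:x0+200],(800,600),interpolation=cv2.INTER_CUBIC)
a[450:,560:]=cv2.resize(t['img'][165:215,165:290],(240,150),interpolation=cv2.INTER_CUBIC)
cv2.imwrite('pics/w12b.png',a[:,:,::-1])
E
```

```text
t 42.6 pos [0.5892 0.221  0.2254] yaw -119.4 open 0.0452 shift [ 0.08 -0.08 11.94] turn -0.6
[244.55767114 189.52930019] 144 104 gauge base [503.73787799  34.86279165] 4mm up [505.06632754  36.23569548]
3.6 [374.44964011  52.3721036 ]
3.75 [406.8346403   50.53728833]
4.1 [480.54468194  65.35472774]
bar mark end [array([388., 243.]), array([404., 242.]), array([420., 243.])]
```

View pics/w12b.png

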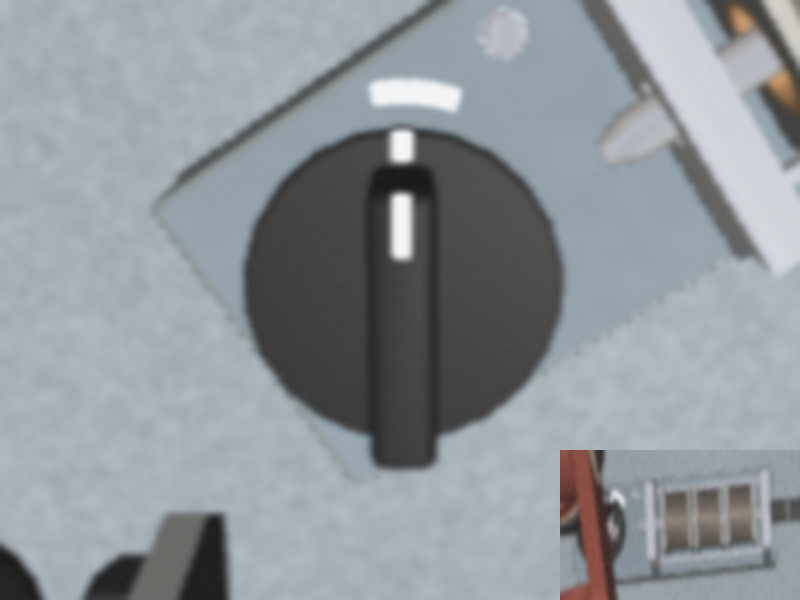

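The white mark at (402,145) points into the white arc (370..462, 95), and the gauge pin at (503,33) shows its white ring, so θ is about 3.73 and the wheel is firm. The shaft tip sticks out beyond the far plate, and the rolls and handle are in place in the inset. Handing in.

```bash
python3 -c "
from station import ctrl
print(ctrl.finish_job())"
```

```text
the job is handed in; nothing more can be done
None
```

The changeover is done and handed in at about 43 s: the empty is in the black bin, three rolls are in the bed, the shaft is home against the plate, and the wheel is wound to about 3.73 rad (firm). The hand-in returned no verdict.

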